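# Shut and bolt down the vacuum manifold cover of a mass spectrometer

## Robot

A 6-joint arm with a two-finger parallel gripper is mounted at the origin on the work surface. World frame = base frame: x ahead of the robot, y to its left, z up, the work surface at z = 0. Lengths are in mm, angles in rad, forces in N, time in s.
With the tool pointing down it reaches from about 350 to 775 mm from the base axis. Payload 7.3 kg.
Tool frame: the origin (TCP) lies between the finger pads; the fingertips stand bot.tip_extent ahead of it and the grasp point (between the pads) lies 6 mm ahead of it (bot.tip_extent is the distance from the TCP to the fingertips, in mm); x points along the fingers, y is the direction in which the jaws open and shut, and the axes are right-handed (so a half turn about x gives the same grasp; the last joint's range is limited). The gripper opens to 92 mm and grips with 3 to 60 N. Pads are 19 mm wide; open, the fingers measure 130 mm over their backs; the gripper's body (75 mm by 190 mm) begins 47 mm behind the grasp point.
Start: joints at [-1.264, 0.342, 1.524, -0, 1.275, -0.146], TCP at [229.703, -472.101, 251.741] pointing down, gripper open.
Joint ranges: [-2.53, 2.53], [-0.77, 2.02], [0.04, 2.7], [-1, 4.14], [0.28, 2.66], [-3.11, 3.11]. Speed limits (rad/s): [2.57, 2.57, 3.14, 3.14, 3.14, 3.14].

## Interface

Orientations are given as [roll, pitch, yaw] about the fixed x, y, z axes, in that order (R = Rz(yaw) Ry(pitch) Rx(roll)).
In Python, from plant import bot, capture, workorder gives the robot as it stands. The module is installed in compiled form; this text tells all that it offers.
- The arm moves only by the shell command python3 -m crank 'ROWS'. ROWS is JSON, a list of rows, each an object with "linear": the shift along the tool's x, y, z in cm, a list of three; "delta_rot": the turn, a rotation vector about the tool's x, y, z in degrees, a list of three; "fingers": the opening, from 0 (shut) to 1 (fully open). In form: [{"linear": [x, y, z], "delta_rot": [wx, wy, wz], "fingers": fingers}, ...]. A call has exactly 5 rows; each row shifts and turns the commanded pose from where the row before left it, along the tool's axes as they then stand; what a row does not reach is not made up. A row lasts 1/10 s, in which the tool goes at most 50 mm and 8.59 degrees, less where a joint would pass 70% of its speed; a pose out of reach is approached as far as the arm can. A call with a gripper value outside its range is refused whole. The fingers move at their own pace and stop on an object; the grip force is fixed at half the most. Time passes only in rows, so rows that do not move let the fingers close, or fill a call up. It gives the time, the measured TCP pose, the force and the opening at its end, in the units of the state.
- bot.get_obs(): the state, without advancing time (a new reading comes with each control period).
- capture(name): name is "side" or "top" or "wrist"; returns a dict with "image" (384x512x3 uint8, blue, green, red), "mtx" (3x3 intrinsics, pixels), "dist_coeffs" ([k1, k2, p1, p2, k3] as OpenCV has them; the pictures are not rectified), "pose" (4x4, takes a point from camera to world coordinates). Camera axes: x right, y down, z forward; pixel columns grow to the right and rows downward; lengths in mm; the calibration is good to about 2 mm. A picture is of the moment at which its call begins. There is no depth.
- workorder.close_job(): hands the job in, once; it reports no verdict.
The state is a dict: "time": time; "joint_positions": joint angles; "dq": joint speeds; "tau": joint torques, N m; "tool_pos": TCP position; "tcp_rot": TCP orientation; "contact_force": force on the tool from outside, world axes, zero at the start; "moment": the same for the moment, N m; "grip_width": finger opening in mm.
Only numpy, scipy, OpenCV 4.12 (cv2) and the standard library are available. Lean on these libraries where they do the work, as an engineer would, in place of code of your own. Each camera call takes 0.05 s, during which the arm holds its last target. There are 200 camera calls.

## Task

Gently shut the hinged cover of the mass spectrometer's vacuum manifold, then tighten its four slack hand knobs clockwise so that the O-ring is squeezed evenly. Work crisscross, each knob followed by the one opposite it, in two rounds: first bring all four about half way, then in the same crisscross manner turn all four fully home, red ends at the red marks. Do not bump the glass gauge, leave everything else on the bench where it stands, and let go at the end.

Things in the scene. Friction and masses are not known exactly. Their poses are not given: they have to be found in the camera images.
- manifold: Metal vacuum manifold, a 250 x 240 x 90 mm block with a round bore and O-ring on top, fixed to the bench. Origin: centre of its underside, z up. The cover is hinged along its +y top edge; beyond that edge lies a turbo pump, 102 mm long, reaching 91 mm above the bench. On the +x side a transfer-line tube sticks out 86 mm, up to 67 mm high; on the -x side stands the gauge.
- cover_hinge (a point): Middle of the cover's hinge line, 90 mm above the bench, level with the cover's underside. The cover is an aluminium plate 250 x 240 x 14 mm. This point turns with it: x runs along the hinge, -y along the plate to its free edge 240 mm away, z is the normal of the outer face (up when shut). A 70 mm wide tab sticks out 22 mm in the middle of the free edge; a viewport ring 100 mm across stands 6 mm proud.
- cover_edge (a point): Point on the cover's outer face, midway between two knobs, 232 mm from the hinge line and 8 mm inside the free edge: a good place to push it shut. Its axes are those of cover_hinge.
- cover (a joint): Opening angle of the cover in rad: 0 = shut on the block, 1.3 = wide open. Its stiff hinge stays wherever it is left; pushed at the free edge it needs about 2 to 6 N to move towards shut. It starts 0.6 to 1.15 rad open.
- knob_a_grip (a point): Centre of the black bar of hand knob A (at the hinge edge, transfer-line side), 134 mm above the bench when the cover is shut. Bar 52 mm long (along x, red end at +x), 14 mm thick, 26 mm high, on a hub 22 mm across; 17 mm free below the bar. z: the knob's axis, away from the cover. Knobs A, B, C, D follow each other round a circle of 105 mm radius; opposite A is C.
- knob_a (a joint): Angle of knob A in rad, growing as it is tightened (clockwise seen from above): 0 = slack, 0.95 = half way, 1.9 = fully home against a solid stop, where the red end of the bar points radially outwards at the red paint mark on the cover. Starts between 0 and 0.4; stays where it is left; takes about 0.2 N m to turn.
- knob_b_grip (a point): Centre of the black bar of hand knob B (at the free edge, transfer-line side), 134 mm above the bench when the cover is shut. Bar 52 mm long (along x, red end at +x), 14 mm thick, 26 mm high, on a hub 22 mm across; 17 mm free below the bar. z: the knob's axis, away from the cover. Knobs A, B, C, D follow each other round a circle of 105 mm radius; opposite B is D.
- knob_b (a joint): Angle of knob B in rad, growing as it is tightened (clockwise seen from above): 0 = slack, 0.95 = half way, 1.9 = fully home against a solid stop, where the red end of the bar points radially outwards at the red paint mark on the cover. Starts between 0 and 0.4; stays where it is left; takes about 0.2 N m to turn.
- knob_c_grip (a point): Centre of the black bar of hand knob C (at the free edge, gauge side), 134 mm above the bench when the cover is shut. Bar 52 mm long (along x, red end at +x), 14 mm thick, 26 mm high, on a hub 22 mm across; 17 mm free below the bar. z: the knob's axis, away from the cover. Knobs A, B, C, D follow each other round a circle of 105 mm radius; opposite C is A.
- knob_c (a joint): Angle of knob C in rad, growing as it is tightened (clockwise seen from above): 0 = slack, 0.95 = half way, 1.9 = fully home against a solid stop, where the red end of the bar points radially outwards at the red paint mark on the cover. Starts between 0 and 0.4; stays where it is left; takes about 0.2 N m to turn.
- knob_d_grip (a point): Centre of the black bar of hand knob D (at the hinge edge, gauge side), 134 mm above the bench when the cover is shut. Bar 52 mm long (along x, red end at +x), 14 mm thick, 26 mm high, on a hub 22 mm across; 17 mm free below the bar. z: the knob's axis, away from the cover. Knobs A, B, C, D follow each other round a circle of 105 mm radius; opposite D is B.
- knob_d (a joint): Angle of knob D in rad, growing as it is tightened (clockwise seen from above): 0 = slack, 0.95 = half way, 1.9 = fully home against a solid stop, where the red end of the bar points radially outwards at the red paint mark on the cover. Starts between 0 and 0.4; stays where it is left; takes about 0.2 N m to turn.
- gauge_top (a point): Top of the fragile glass vacuum gauge, an upright tube 32 mm across (42 mm at its foot) standing outside the manifold on the side of knobs C and D; its top is 210 mm above the bench. Do not bump it.
- bottle: Bystander, to be left alone: amber solvent bottle with blue cap, 60 mm across, 180 mm tall, standing beside the free-edge side of the manifold. Origin at its underside.
- beaker: Bystander, to be left alone: glass beaker, 68 mm across, 85 mm tall, standing beside the turbo pump, transfer-line side. Origin at its underside.
- spanner: Bystander, to be left alone: steel spanner, 180 mm long, lying in front of the free-edge side. Origin at its underside.
- screwdriver: Bystander, to be left alone: yellow-handled screwdriver, 170 mm long, at the robot's right. Origin at its underside.
- septa_tin: Bystander, to be left alone: white round tin, 84 mm across, 33 mm tall, beside the turbo pump, gauge side. Origin at its underside.
- vial_rack: Bystander, to be left alone: blue vial rack, 70 x 150 x 50 mm with small vials, at the robot's left. Origin at its underside.
- gauge: The same glass gauge, origin at the centre of its foot, 85 mm above the bench.

How it is judged:
By the outcome, as a careful person would: the job done as asked, in the order asked, and still so for the second after the job is handed in, with the robot touching nothing.
It also fails if it takes over 72 s, if anything falls off the work surface, if the arm or the gripper's body presses on something with over 40 N, if the wrist force passes 120 N, or if a joint passes its speed limit or range.

## Working session

There is one attempt and no reset: what is moved stays moved. The work goes in short steps, Python scripts to look and compute and a shell command to move; the robot and the scene stay as the last step left them, time stands still between calls to the robot, and variables do not carry over. Pictures are saved under pics/ and viewed, on a budget of 10 in all, crops included, one or two more only if the job needs it, and the job is handed in when it is done.

```bash
mkdir -p pics
python3 - <<'E'
from plant import bot,capture
import cv2,numpy as np
print(bot.tip_extent); print(bot.get_obs())
for n in ["side","top"]:
    c=capture(n); cv2.imwrite(f"pics/{n}0.png",c["image"]); print(n,c["mtx"].tolist(),c["dist_coeffs"],np.round(c["pose"],3).tolist())
    np.savez(f"{n}0.npz",**c)
E
```

```text
25.0
{'time': 0.0, 'joint_positions': array([-1.26399138e+00,  3.42704550e-01,  1.52502474e+00, -1.64055241e-05,
        1.27540115e+00, -1.45996451e-01]), 'dq': array([-0.00271191,  0.00013519,  0.00116434,  0.00076627,  0.00268772,
        0.0028984 ]), 'tau': array([-2.98167324e-03, -4.31255329e+01, -2.44222283e+01,  7.13517889e-02,
        5.58763300e-02, -1.34860634e-04]), 'tool_pos': array([ 229.58346505, -471.72362767,  251.05167384]), 'tcp_rot': array([-1.70659174,  1.56925846,  1.8878071 ]), 'contact_force': array([0.52833674, 0.37264556, 0.54095071]), 'moment': array([-0.01876159, -0.00816966,  0.01209661]), 'grip_width': 92.04328172234004}
side [[488.37621109817246, 0.0, 254.9763700460947], [0.0, 488.37621109817246, 196.2974889378286], [0.0, 0.0, 1.0]] [-0.18292381  0.          0.          0.          0.        ] [[-0.689, -0.599, 0.409, -80.254], [-0.725, 0.568, -0.39, 673.68], [0.002, -0.565, -0.825, 1554.326], [0.0, 0.0, 0.0, 1.0]]
top [[436.06564863877117, 0.0, 246.22877083066197], [0.0, 436.06564863877117, 190.74447919312558], [0.0, 0.0, 1.0]] [-0.14683636  0.          0.          0.          0.        ] [[-0.015, -0.981, 0.195, 340.932], [-1.0, 0.017, 0.01, 0.764], [-0.014, -0.195, -0.981, 1377.381], [0.0, 0.0, 0.0, 1.0]]
```

View pics/side0.png

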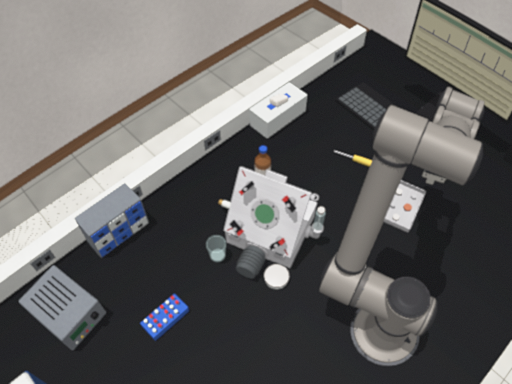

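View pics/top0.png

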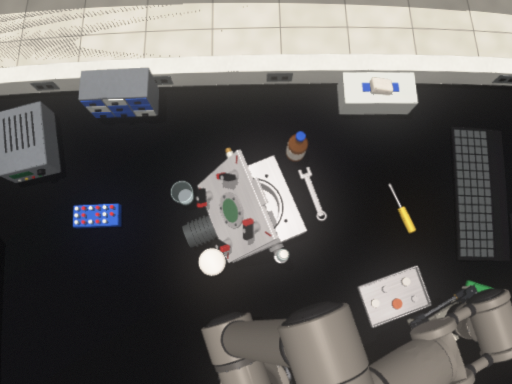

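The side view shows the manifold at about (268,215), with the cover part open. In the top view the pump is at (200,232), the block's free-edge corners at about (275,158) and (305,235), the gauge at (282,256), and the bottle at (298,145). Next I'll zoom in on both.

Run:
```python
import cv2,numpy as np
a=cv2.imread("pics/top0.png")[130:280,170:340]; b=cv2.imread("pics/side0.png")[140:290,195:345]
f=lambda i:cv2.resize(i,(400,int(400*i.shape[0]/i.shape[1])),interpolation=cv2.INTER_CUBIC)
A=f(a);B=f(b);h=max(len(A),len(B))
pad=lambda i:np.vstack([i,np.zeros((h-len(i),400,3),np.uint8)])
cv2.imwrite("pics/zoom0.png",np.hstack([pad(A),pad(B)]))
```

```text
(no output)
```

View pics/zoom0.png

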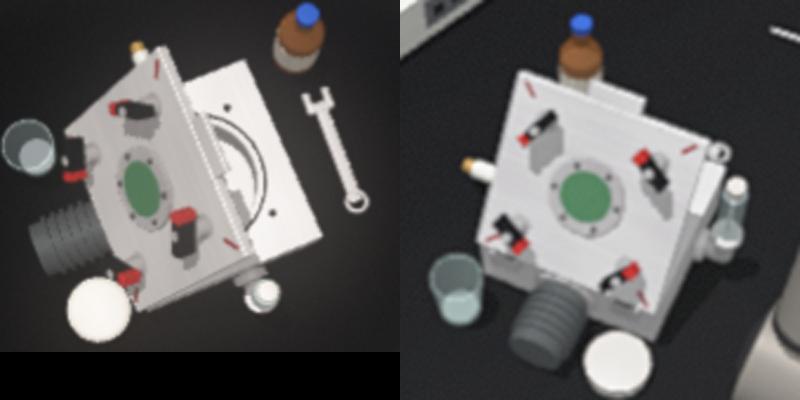

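Zoomed view. In the top picture, the block's free-edge corners are at zoom (247,60) and (322,236), and the cover's free corners at (163,48) and (253,258). The transfer tube is at (140,50) and the gauge at (262,293). In the side picture, the cover corners are at zoom (520,70), (712,142), (478,242) and (655,335).

```bash
cat > h.py <<'E'
import numpy as np,cv2
def ray(c,uv):
    p=cv2.undistortPoints(np.array([[uv]],float),c["mtx"],c["dist_coeffs"])[0,0]
    T=c["pose"]; d=T[:3,:3]@np.array([*p,1]); return T[:3,3],d/np.linalg.norm(d)
def plane(c,uv,z):
    o,d=ray(c,uv); return o+d*(z-o[2])/d[2]
def tri(c1,u1,c2,u2):
    A=[];b=[]
    L=[]
    for c,u in((c1,u1),(c2,u2)):
        o,d=ray(c,u);M=np.eye(3)-np.outer(d,d);A.append(M);b.append(M@o);L.append((o,d,M))
    x=np.linalg.solve(sum(A),sum(b)); return x,[np.linalg.norm(M@(x-o)) for o,d,M in L]
E
python3 - <<'E'
from h import *
t=np.load("top0.npz");s=np.load("side0.npz")
T=lambda u,v:(170+u/2.353-.3,130+v/2.353-.3); S=lambda u,v:(195+(u-400)/2.667-.3,140+v/2.667-.3)
def sub(c,p):
    g=cv2.cvtColor(c["image"],cv2.COLOR_BGR2GRAY)
    return cv2.cornerSubPix(g,np.array([[p]],np.float32),(3,3),(-1,-1),(3,30,.01))[0,0]
bt=[T(247,60),T(322,236)]; q=[sub(t,p) for p in bt]; print("block px",bt,q)
P=[plane(t,p,90) for p in q]; print("block corners",P, np.linalg.norm(P[0]-P[1]))
x=P[0]-P[1];yaw=np.arctan2(x[1],x[0]);print("yaw",yaw)
X=np.array([np.cos(yaw),np.sin(yaw),0]);Y=np.array([-X[1],X[0],0])
H=(P[0]+P[1])/2+240*Y; print("hinge",H,"centre",H-120*Y)
for n,a,b in (("free transfer",T(163,48),S(520,70)),("free gauge",T(253,258),S(712,142)),("bottle cap",T(308,15),S(582,24)),("gauge top",T(264,288),S(737,187)),("hinge tr",T(66,130),S(478,242))):
    w,e=tri(t,a,s,b); r=w-H; print(n,w.round(1),np.round(e,1),"local",np.round([r@X,r@Y,r[2]],1),"ang",np.arctan2(r[2],-(r@Y)))
E
```

```text
block px [(274.6723756906077, 155.19936251593708), (306.5465788355291, 229.99749256268592)] [array([273.2585 , 154.91515], dtype=float32), array([306.7363, 230.1085], dtype=float32)]
block corners [array([707.72478887, -69.97555423,  90.        ]), array([ 475.2069786 , -163.01307036,   90.        ])] 250.44063468255223
yaw 0.3806190516587577
hinge [502.30701421 106.33004899  90.        ] centre [546.88644897  -5.08213165  90.        ]
free transfer [665.4  29.9 292.7] [0.9 0.9] local [ 123.  -131.5  202.7] ang 0.9952711204981596
free gauge [432.3 -63.2 289.8] [0.4 0.4] local [-127.9 -131.4  199.8] ang 0.9890766632018981
bottle cap [ 738.4 -146.7  173.4] [1. 1.] local [ 125.2 -322.6   83.4] ang 0.2530562219814635
gauge top [401.6 -81.6 207.9] [4.3 4.3] local [-163.3 -137.1  117.9] ang 0.7103436930481526
hinge tr [615.6 159.8  92.5] [1.8 1.8] local [125.1   7.6   2.5] ang 2.8164627436426746
```

```bash
cat >> h.py <<'E'
from scipy.spatial.transform import Rotation as Ro
yaw=0.381; X=np.array([np.cos(yaw),np.sin(yaw),0]);Y=np.array([-X[1],X[0],0]);Hh=np.array([502.3,106.3,0])
def loc(x,y,z): return Hh+x*X+y*Y+np.array([0,0,z])   # x,y from hinge middle, z above bench
def tool(o): return Ro.from_euler("xyz",o["tcp_rot"]).as_matrix()
def show(o):
    R=tool(o);r=o["tool_pos"]-Hh
    print("t %.2f local %s jaw_local_deg %.1f tilt %.1f q6 %.2f q1 %.2f F %s Mz %.2f w %.1f"%(o["time"],np.round([r@X,r@Y,r[2]],1),np.degrees(np.arctan2(R[1,1],R[0,1])-yaw),np.degrees(np.arccos(-R[2,0])),o["joint_positions"][5],o["joint_positions"][0],np.round(o["contact_force"],1),o["moment"][2],o["grip_width"]))
def need(o,p,jaw=None):
    """tool-axis shift (cm) to p (world) and rotation vector (deg) to jaw angle (local deg, tool down); shift given in present tool axes"""
    R=tool(o); print("  shift cm",np.round(R.T@(p-o["tool_pos"])/10,2),end="")
    if jaw is not None:
        a=np.radians(jaw)+yaw; G=np.array([[0,np.cos(a),np.sin(a)],[0,np.sin(a),-np.cos(a)],[-1,0,0]])
        print("  rot deg",np.round(np.degrees(Ro.from_matrix(R.T@G).as_rotvec()),1),"shift in turned axes",np.round(G.T@(p-o["tool_pos"])/10,2),end="")
    print()
E
python3 - <<'E'
from h import *
from plant import bot,capture
o=bot.get_obs();show(o)
for j in (0,180): need(o,loc(0,-90,360),j)
c=capture("wrist");np.savez("w0.npz",**c);print(np.round(tool(o).T@(c["pose"][:3,3]-o["tool_pos"]),1),np.round(tool(o).T@c["pose"][:3,:3],2))
a=cv2.imread("pics/side0.png")[90:240,360:512]
cv2.imwrite("pics/g0.png",np.hstack([cv2.resize(a,(400,395),interpolation=cv2.INTER_CUBIC),cv2.resize(c["image"],(400,300))[:395].copy() if False else cv2.copyMakeBorder(cv2.resize(c["image"],(400,300)),0,95,0,0,0)]))
E
```

```text
t 0.10 local [-468.1 -435.2  251.1] jaw_local_deg -85.9 tilt 0.1 q6 -0.15 q1 -1.26 F [ 0.1 -0.1  0. ] Mz -0.06 w 91.8
  shift cm [-10.84 -31.09 -49.17]  rot deg [-85.9  -0.1   0.1] shift in turned axes [-10.89  46.81 -34.52]
  shift cm [-10.84 -31.09 -49.17]  rot deg [94.1  0.1  0.1] shift in turned axes [-10.89 -46.81  34.52]
[-132.2    0.4  -73.6] [[ 0.   -0.27  0.96]
 [ 1.   -0.   -0.  ]
 [ 0.    0.96  0.27]]
```

View pics/g0.png

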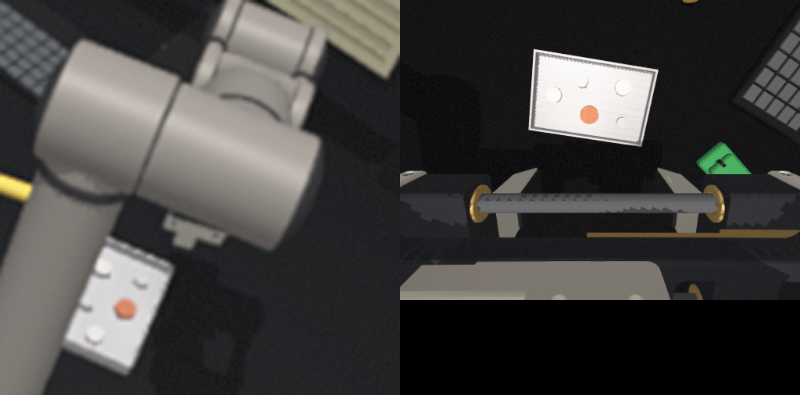

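The gripper body is a wide bar along the jaw direction. I'll close the fingers, raise and turn the tool, and move to above the outer face of the cover.

```bash
r='{"linear":[0,0,0],"delta_rot":[-8.5,0,0],"fingers":0}'; cat > /dev/null; python3 -m crank '[{"linear":[-2.2,0,0],"delta_rot":[-8.5,0,0],"fingers":0},{"linear":[-2.2,0,0],"delta_rot":[-8.5,0,0],"fingers":0},{"linear":[-2.2,0,0],"delta_rot":[-8.5,0,0],"fingers":0},{"linear":[-2.2,0,0],"delta_rot":[-8.5,0,0],"fingers":0},{"linear":[-2.2,0,0],"delta_rot":[-8.5,0,0],"fingers":0}]'
python3 -m crank '[{"linear":[0,0,0],"delta_rot":[-8.5,0,0],"fingers":0},{"linear":[0,0,0],"delta_rot":[-8.5,0,0],"fingers":0},{"linear":[0,0,0],"delta_rot":[-8.5,0,0],"fingers":0},{"linear":[0,0,0],"delta_rot":[-8.5,0,0],"fingers":0},{"linear":[0,0,0],"delta_rot":[-8.5,0,0],"fingers":0}]'
python3 -c "
from h import *
from plant import bot
o=bot.get_obs();show(o);need(o,loc(0,-90,360),0)"
```

```text
time: 0.65
tool_pos: [229.6, -471.9, 362.4]
tcp_rot: [-2.52, 1.57, 1.823]
contact_force: [0.1, -0.4, 0.1]
grip_width: 56.5
time: 1.15
tool_pos: [229.7, -472.0, 361.4]
tcp_rot: [3.043, 1.57, 1.843]
contact_force: [0.1, 0.3, -0.6]
grip_width: 16.4
t 1.15 local [-468.1 -435.4  361.4] jaw_local_deg -0.5 tilt 0.0 q6 -1.64 q1 -1.26 F [ 0.1  0.3 -0.6] Mz -0.04 w 16.4
  shift cm [  0.17  46.49 -34.98]  rot deg [-0.5 -0.  -0. ] shift in turned axes [  0.14  46.81 -34.54]
```

```bash
python3 -m crank '[{"linear":[0,3,-2.2],"delta_rot":[-0.5,0,0],"fingers":0},{"linear":[0,3.9,-2.9],"delta_rot":[0,0,0],"fingers":0},{"linear":[0,3.9,-2.9],"delta_rot":[0,0,0],"fingers":0},{"linear":[0,3.9,-2.9],"delta_rot":[0,0,0],"fingers":0},{"linear":[0,3.9,-2.9],"delta_rot":[0,0,0],"fingers":0}]' | head -1
python3 -m crank '[{"linear":[0,3.9,-2.9],"delta_rot":[0,0,0],"fingers":0},{"linear":[0,3.9,-2.9],"delta_rot":[0,0,0],"fingers":0},{"linear":[0,3.9,-2.9],"delta_rot":[0,0,0],"fingers":0},{"linear":[0,3.9,-2.9],"delta_rot":[0,0,0],"fingers":0},{"linear":[0,3.9,-2.9],"delta_rot":[0,0,0],"fingers":0}]' | head -1
python3 -m crank '[{"linear":[0,3.9,-2.9],"delta_rot":[0,0,0],"fingers":0},{"linear":[0,3.9,-2.9],"delta_rot":[0,0,0],"fingers":0},{"linear":[0,0.6,-0.5],"delta_rot":[0,0,0],"fingers":0},{"linear":[0,0,0],"delta_rot":[0,0,0],"fingers":0},{"linear":[0,0,0],"delta_rot":[0,0,0],"fingers":0}]' | head -1
python3 -c "
from h import *
from plant import bot
o=bot.get_obs();show(o);need(o,loc(0,-90,330),0)
# path of the tip corner, finger centre y=corner+9.5, TCP z=corner+25
th=np.r_[1.0,.94,np.arange(.85,-.01,-.1),0]
p=np.array([[-232*np.cos(t)+14*np.sin(t)+9.5,90+232*np.sin(t)+14*np.cos(t)+25] for t in th]);print(np.c_[th,p].round(2).tolist());print(np.diff(p,axis=0).round(1).tolist())"
```

```text
time: 1.65
time: 2.15
time: 2.65
t 2.65 local [ -1.3 -93.5 361.5] jaw_local_deg -0.4 tilt 0.1 q6 -0.48 q1 -0.11 F [-0.6  0.8 -0.3] Mz -0.06 w 0.3
  shift cm [ 3.15  0.13 -0.35]  rot deg [-0.4  0.   0.1] shift in turned axes [ 3.15  0.13 -0.35]
[[1.0, -104.07, 317.79], [0.94, -116.03, 310.61], [0.85, -133.1, 298.54], [0.75, -150.71, 283.38], [0.65, -166.72, 266.55], [0.55, -180.97, 248.2], [0.45, -193.31, 228.52], [0.35, -203.63, 207.7], [0.25, -211.82, 185.96], [0.15, -217.8, 163.51], [0.05, -221.51, 140.58], [0.0, -222.5, 129.0]]
[[-12.0, -7.2], [-17.1, -12.1], [-17.6, -15.2], [-16.0, -16.8], [-14.2, -18.3], [-12.3, -19.7], [-10.3, -20.8], [-8.2, -21.7], [-6.0, -22.5], [-3.7, -22.9], [-1.0, -11.6]]
```

```bash
python3 -m crank '[{"linear":[1.45,0,0.35],"delta_rot":[-0.4,0,0],"fingers":0},{"linear":[1.45,0,0.35],"delta_rot":[0,0,0],"fingers":0},{"linear":[1.45,0,0.35],"delta_rot":[0,0,0],"fingers":0},{"linear":[0.36,0,0.6],"delta_rot":[0,0,0],"fingers":0},{"linear":[0.36,0,0.6],"delta_rot":[0,0,0],"fingers":0}]'
python3 -m crank '[{"linear":[0.49,0,0.7],"delta_rot":[0,0,0],"fingers":0},{"linear":[0.51,0,0.7],"delta_rot":[0,0,0],"fingers":0},{"linear":[0.55,0,0.7],"delta_rot":[0,0,0],"fingers":0},{"linear":[0.58,0,0.69],"delta_rot":[0,0,0],"fingers":0},{"linear":[0.6,0,0.68],"delta_rot":[0,0,0],"fingers":0}]'
python3 -m crank '[{"linear":[0.65,0,0.65],"delta_rot":[0,0,0],"fingers":0},{"linear":[0.68,0,0.63],"delta_rot":[0,0,0],"fingers":0},{"linear":[0.7,0,0.6],"delta_rot":[0,0,0],"fingers":0},{"linear":[0.73,0,0.58],"delta_rot":[0,0,0],"fingers":0},{"linear":[0.75,0,0.57],"delta_rot":[0,0,0],"fingers":0}]'
python3 -c "
from h import *
from plant import bot
o=bot.get_obs();show(o);need(o,loc(0,-181,248.2),0)"
```

```text
time: 3.15
tool_pos: [543.7, -1.9, 311.1]
tcp_rot: [-2.6, 1.569, 2.492]
contact_force: [-3.2, 4.1, 1.1]
grip_width: 0.6
time: 3.65
tool_pos: [557.8, -34.2, 283.5]
tcp_rot: [0.165, 1.57, -1.025]
contact_force: [-2.4, 1.9, 3.1]
grip_width: 0.2
time: 4.15
tool_pos: [569.1, -62.0, 248.0]
tcp_rot: [0.376, 1.57, -0.813]
contact_force: [-2.8, -0.5, 1.8]
grip_width: 0.2
t 4.15 local [  -0.6 -181.1  248. ] jaw_local_deg 0.0 tilt 0.0 q6 -0.62 q1 -0.24 F [-2.8 -0.5  1.8] Mz -0.00 w 0.2
  shift cm [-0.02  0.06 -0.01]  rot deg [ 0.  0. -0.] shift in turned axes [-0.02  0.06 -0.01]
```

```bash
python3 -m crank '[{"linear":[0.78,0,0.5],"delta_rot":[0,0,0],"fingers":0},{"linear":[0.8,0,0.48],"delta_rot":[0,0,0],"fingers":0},{"linear":[0.81,0,0.45],"delta_rot":[0,0,0],"fingers":0},{"linear":[0.82,0,0.43],"delta_rot":[0,0,0],"fingers":0},{"linear":[0.84,0,0.4],"delta_rot":[0,0,0],"fingers":0}]'
python3 -m crank '[{"linear":[0.7,0,0.28],"delta_rot":[0,0,0],"fingers":0},{"linear":[0.7,0,0.27],"delta_rot":[0,0,0],"fingers":0},{"linear":[0.7,0,0.25],"delta_rot":[0,0,0],"fingers":0},{"linear":[0.6,0,0.2],"delta_rot":[0,0,0],"fingers":0},{"linear":[0.6,0,0.18],"delta_rot":[0,0,0],"fingers":0}]'
python3 -m crank '[{"linear":[0.56,0,0.14],"delta_rot":[0,0,0],"fingers":0},{"linear":[0.56,0,0.12],"delta_rot":[0,0,0],"fingers":0},{"linear":[0.5,0,0.1],"delta_rot":[0,0,0],"fingers":0},{"linear":[0.5,0,0.08],"delta_rot":[0,0,0],"fingers":0},{"linear":[0.5,0,0.06],"delta_rot":[0,0,0],"fingers":0}]'
python3 -c "
from h import *
from plant import bot
o=bot.get_obs();show(o);need(o,loc(0,-222.5,129),0)"
```

```text
time: 4.65
tool_pos: [577.4, -82.8, 207.4]
tcp_rot: [0.509, 1.571, -0.681]
contact_force: [-0.6, 0.1, 1.7]
grip_width: 0.4
time: 5.15
tool_pos: [581.6, -93.4, 174.6]
tcp_rot: [-2.442, 1.571, 2.651]
contact_force: [-0.0, 0.7, 1.8]
grip_width: 0.4
time: 5.65
tool_pos: [583.6, -98.2, 148.6]
tcp_rot: [0.478, 1.57, -0.711]
contact_force: [-1.2, -0.8, 2.2]
grip_width: 0.2
t 5.65 local [  -0.5 -220.1  148.6] jaw_local_deg 0.0 tilt 0.0 q6 -0.68 q1 -0.30 F [-1.2 -0.8  2.2] Mz 0.01 w 0.2
  shift cm [1.96 0.05 0.24]  rot deg [ 0.  0. -0.] shift in turned axes [1.96 0.05 0.24]
```

```bash
python3 -m crank '[{"linear":[0.4,0,0.06],"delta_rot":[0,0,0],"fingers":0},{"linear":[0.35,0,0.05],"delta_rot":[0,0,0],"fingers":0},{"linear":[0.35,0,0.05],"delta_rot":[0,0,0],"fingers":0},{"linear":[0.3,0,0.03],"delta_rot":[0,0,0],"fingers":0},{"linear":[0.25,0,0.02],"delta_rot":[0,0,0],"fingers":0}]'
python3 -m crank '[{"linear":[0.15,0,0],"delta_rot":[0,0,0],"fingers":0},{"linear":[0.15,0,0],"delta_rot":[0,0,0],"fingers":0},{"linear":[0.1,0,0],"delta_rot":[0,0,0],"fingers":0},{"linear":[0.05,0,0],"delta_rot":[0,0,0],"fingers":0},{"linear":[0,0,0],"delta_rot":[0,0,0],"fingers":0}]'
python3 -c "
from h import *
from plant import bot
o=bot.get_obs();show(o);need(o,loc(0,-222.5,129),0)"
```

```text
time: 6.15
tool_pos: [584.3, -99.9, 132.2]
tcp_rot: [1.787, 1.571, 0.598]
contact_force: [-1.6, -0.6, 1.8]
grip_width: 1.1
time: 6.65
tool_pos: [584.3, -100.1, 129.2]
tcp_rot: [0.634, 1.57, -0.556]
contact_force: [-4.5, -0.6, 9.5]
grip_width: 0.5
t 6.65 local [  -0.6 -222.1  129.2] jaw_local_deg 0.0 tilt 0.1 q6 -0.68 q1 -0.30 F [-4.5 -0.6  9.5] Mz -0.02 w 0.5
  shift cm [0.02 0.06 0.04]  rot deg [ 0.  0. -0.] shift in turned axes [0.02 0.06 0.04]
```

```bash
python3 -m crank '[{"linear":[0.08,0,0],"delta_rot":[0,0,0],"fingers":0},{"linear":[0,0,0],"delta_rot":[0,0,0],"fingers":0},{"linear":[0,0,0],"delta_rot":[0,0,0],"fingers":0},{"linear":[-2,0,0],"delta_rot":[0,0,0],"fingers":0},{"linear":[-4,0,0],"delta_rot":[0,0,0],"fingers":0.5}]'
python3 -m crank '[{"linear":[-4.6,0,-1.4],"delta_rot":[0,0,0],"fingers":0.5},{"linear":[-4.6,0,-1.4],"delta_rot":[0,0,0],"fingers":0.5},{"linear":[-4.6,0,-1.4],"delta_rot":[0,0,0],"fingers":0.5},{"linear":[-4.6,0,-1.4],"delta_rot":[0,0,0],"fingers":0.5},{"linear":[-4.6,0,0],"delta_rot":[0,0,0],"fingers":0.5}]'
python3 -m crank '[{"linear":[-1.5,0,0],"delta_rot":[0,0,0],"fingers":0.5},{"linear":[0,0,0],"delta_rot":[0,0,0],"fingers":0.5},{"linear":[0,0,0],"delta_rot":[0,0,0],"fingers":0.5},{"linear":[0,0,0],"delta_rot":[0,0,0],"fingers":0.5},{"linear":[0,0,0],"delta_rot":[0,0,0],"fingers":0.5}]'
cat >> h.py <<'E'
def px(c,p):
    T=c["pose"];q=T[:3,:3].T@(p-T[:3,3]);return cv2.projectPoints(q[None],np.zeros(3),np.zeros(3),c["mtx"],c["dist_coeffs"])[0][0,0]
K={"A":(74.2,-45.8,45),"B":(74.2,-194.2,-45),"C":(-74.2,-194.2,-135),"D":(-74.2,-45.8,135)}
E
python3 - <<'E'
from h import *
from plant import bot,capture
show(bot.get_obs())
c=capture("wrist");np.savez("w1.npz",**c);s=capture("side");np.savez("s1.npz",**s)
for k,(x,y,h) in K.items(): print(k,px(c,loc(x,y,134)).round(),px(c,loc(x,y,147)).round())
w=cv2.resize(c["image"],(800,600));cv2.imwrite("pics/w1.png",w)
E
```

```text
time: 7.15
tool_pos: [582.6, -99.4, 184.9]
tcp_rot: [-2.279, 1.564, 2.814]
contact_force: [-0.1, -0.6, 1.2]
grip_width: 4.9
time: 7.65
tool_pos: [562.6, -46.2, 419.5]
tcp_rot: [1.708, 1.57, 0.52]
contact_force: [1.7, -0.3, -0.3]
grip_width: 43.3
time: 8.15
tool_pos: [563.3, -48.0, 430.4]
tcp_rot: [-2.162, 1.568, 2.931]
contact_force: [0.1, 0.5, -0.6]
grip_width: 45.7
t 8.15 local [  -0.8 -165.9  430.4] jaw_local_deg 0.0 tilt 0.2 q6 -0.60 q1 -0.22 F [ 0.1  0.5 -0.6] Mz -0.01 w 45.7
A [304.  77.] [305.  76.]
B [299. 176.] [300. 178.]
C [207. 176.] [206. 178.]
D [203.  78.] [201.  76.]
```

View pics/w1.png

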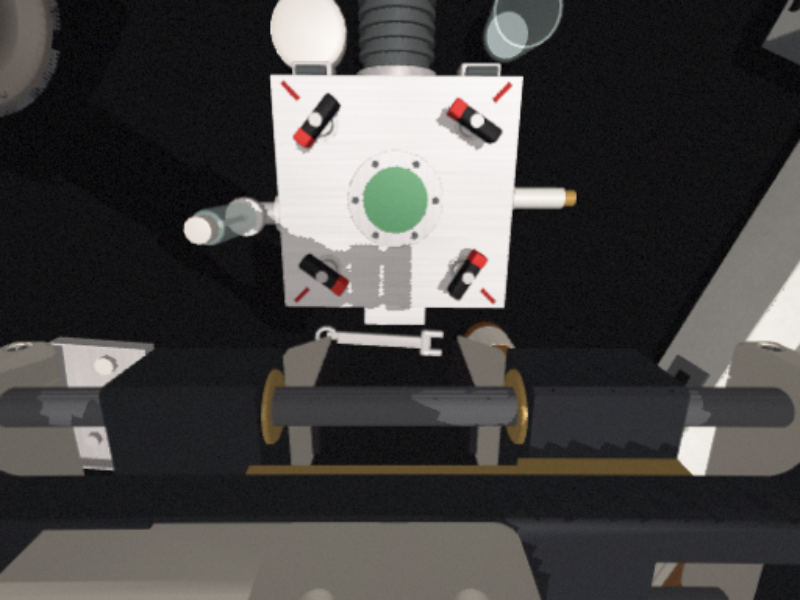

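The cover is shut. The knobs are at zoomed (318,120) D, (476,120) A, (468,275) B and (323,275) C, which matches the predicted positions. The gauge top is at (200,230). Next I'll measure the knob angles and the gauge position.

```bash
cat >> h.py <<'E'
def knobs(c,names="ABCD"):
    im=c["image"].astype(int);b,g,r=im[...,0],im[...,1],im[...,2]
    red=(r>110)&(r-g>70)&(r-b>70);dark=(im.max(2)<75)
    out={}
    for k in names:
        x,y,h=K[k];P=loc(x,y,147);u0,v0=px(c,P).astype(int)
        pts=[];lab=[]
        for v in range(max(0,v0-30),min(384,v0+31)):
            for u in range(max(0,u0-30),min(512,u0+31)):
                if red[v,u] or dark[v,u]:
                    w=plane(c,(u,v),147)-P
                    if np.hypot(w@X,w@Y)<31: pts.append((w@X,w@Y));lab.append(red[v,u])
        pts=np.array(pts);lab=np.array(lab,bool)
        rc=pts[lab].mean(0)
        a=np.degrees(np.arctan2(rc[1],rc[0]))
        vx,vy,x0,y0=cv2.fitLine(pts.astype(np.float32),cv2.DIST_HUBER,0,.01,.01).ravel()
        al=np.degrees(np.arctan2(vy,vx)); al+=180*round((a-al)/180)
        kn=lambda q:np.radians((h+np.degrees(1.9)-q+180)%360-180)
        out[k]=(kn(a),kn(al)); print(k,"red bar deg %.1f (r %.1f, n %d) line %.1f -> knob %.2f / %.2f, centre %s"%(a,np.hypot(*rc),lab.sum(),al,*out[k],pts.mean(0).round(1)))
E
python3 - <<'E'
from h import *
c=dict(np.load("w1.npz"));knobs(c)
s=dict(np.load("s1.npz"))
for z,p in((210,(128,147)),(85,(157,139))): r=plane(c,p,z)-Hh;print("gauge",z,(r@X).round(1),(r@Y).round(1))
E
```

```text
A red bar deg 135.3 (r 16.5, n 117) line 146.1 -> knob 0.32 / 0.14, centre [-1.8 -0.6]
B red bar deg 54.8 (r 15.8, n 105) line 58.4 -> knob 0.16 / 0.09, centre [-2.1  3.3]
C red bar deg -43.1 (r 15.5, n 68) line -39.8 -> knob 0.30 / 0.24, centre [-0.1  3.8]
D red bar deg -144.0 (r 16.0, n 110) line -132.2 -> knob 0.49 / 0.28, centre [ 1.1 -0.1]
gauge 210 -162.4 -138.2
gauge 85 -167.5 -140.2
```

```bash
python3 -m crank '[{"linear":[0,2.5,-4],"delta_rot":[0,0,0],"fingers":0.5},{"linear":[0,2.5,-4],"delta_rot":[0,0,0],"fingers":0.5},{"linear":[0,2.5,-4],"delta_rot":[0,0,0],"fingers":0.5},{"linear":[4,0,0],"delta_rot":[-8.5,0,0],"fingers":0.5},{"linear":[4,0,0],"delta_rot":[-8.5,0,0],"fingers":0.5}]' | tail -2
python3 -m crank '[{"linear":[4,0,0],"delta_rot":[-8.5,0,0],"fingers":0.5},{"linear":[4,0,0],"delta_rot":[-8.5,0,0],"fingers":0.5},{"linear":[4,0,0],"delta_rot":[-8.5,0,0],"fingers":0.5},{"linear":[4,0,0],"delta_rot":[-8.5,0,0],"fingers":0.5},{"linear":[0,0,0],"delta_rot":[-1,0,0],"fingers":0.5}]' | tail -2
python3 - <<'E'
from h import *
from plant import bot,capture
o=bot.get_obs();show(o);x,y,_=K["A"];need(o,loc(x,y,140),52)
E
```

```text
contact_force: [0.1, -0.6, -0.5]
grip_width: 45.6
contact_force: [0.1, 0.2, 0.2]
grip_width: 45.7
t 9.25 local [ 71.2 -44.9 186.3] jaw_local_deg 52.1 tilt 0.7 q6 -1.27 q1 0.03 F [0.1 0.2 0.2] Mz -0.02 w 45.7
  shift cm [4.63 0.13 0.35]  rot deg [ 0.1 -0.7  0.2] shift in turned axes [4.63 0.11 0.29]
```

```bash
python3 -m crank '[{"linear":[2.3,0.05,0.15],"delta_rot":[0,-0.3,0],"fingers":0.5},{"linear":[2.3,0.06,0.14],"delta_rot":[0,-0.3,0],"fingers":0.5},{"linear":[0,0,0],"delta_rot":[0,0,0],"fingers":0.5},{"linear":[0,0,0],"delta_rot":[0,0,0],"fingers":0},{"linear":[0,0,0],"delta_rot":[0,0,0],"fingers":0}]' | tail -2
python3 -m crank '[{"linear":[0,0,0],"delta_rot":[0,0,0],"fingers":0},{"linear":[0,0,0],"delta_rot":[0,0,0],"fingers":0},{"linear":[0,0,0],"delta_rot":[0,0,0],"fingers":0},{"linear":[0,0,0],"delta_rot":[0,0,0],"fingers":0},{"linear":[0,0,0],"delta_rot":[0,0,0],"fingers":0}]' | tail -2
python3 - <<'E'
from h import *
from plant import bot,capture
o=bot.get_obs();show(o);x,y,_=K["A"];need(o,loc(x,y,140),9.4)
E
```

```text
contact_force: [0.0, -0.8, 0.7]
grip_width: 34.4
contact_force: [-3.2, -4.8, 6.5]
grip_width: 14.1
t 10.25 local [ 77.2 -47.9 147.1] jaw_local_deg 52.0 tilt 0.7 q6 -1.26 q1 0.03 F [-3.2 -4.8  6.5] Mz 0.14 w 14.1
  shift cm [ 0.71 -0.01 -0.37]  rot deg [42.6  0.7 -0.2] shift in turned axes [ 0.71 -0.26 -0.26]
```

```bash
python3 -m crank '[{"linear":[0,0,0],"delta_rot":[0,0,0],"fingers":0.4},{"linear":[0,0,0],"delta_rot":[0,0,0],"fingers":0.4},{"linear":[0.2,0,-0.2],"delta_rot":[0,0.3,0],"fingers":0.4},{"linear":[0.2,0,-0.17],"delta_rot":[0,0.4,-0.2],"fingers":0.4},{"linear":[0,0,0],"delta_rot":[0,0,0],"fingers":0.4}]' | tail -2
python3 - <<'E'
from h import *
from plant import bot,capture
o=bot.get_obs();show(o);x,y,_=K["A"];need(o,loc(x,y,140),9.4)
E
```

```text
contact_force: [-0.4, 0.1, -0.7]
grip_width: 36.6
t 10.75 local [ 74.2 -44.3 141.5] jaw_local_deg 52.0 tilt 0.3 q6 -1.26 q1 0.03 F [-0.4  0.1 -0.7] Mz 0.00 w 36.6
  shift cm [ 0.15 -0.12  0.09]  rot deg [42.6 -0.1  0.3] shift in turned axes [ 0.15 -0.03  0.14]
```

```bash
python3 -m crank '[{"linear":[0.1,0,0.07],"delta_rot":[0,0,0],"fingers":0},{"linear":[0,0,0],"delta_rot":[0,0,0],"fingers":0},{"linear":[0,0,0],"delta_rot":[0,0,0],"fingers":0},{"linear":[0,0,0],"delta_rot":[0,0,0],"fingers":0},{"linear":[0,0,0],"delta_rot":[5,0,0],"fingers":0}]' | tail -2
python3 -c "
from h import *
from plant import bot
show(bot.get_obs())"
python3 -m crank '[{"linear":[0,0,0],"delta_rot":[8,0,0],"fingers":0},{"linear":[0,0,0],"delta_rot":[8,0,0],"fingers":0},{"linear":[0,0,0],"delta_rot":[8,0,0],"fingers":0},{"linear":[0,0,0],"delta_rot":[8,0,0],"fingers":0},{"linear":[0,0,0],"delta_rot":[6,0,0],"fingers":0}]' | tail -2
python3 -m crank '[{"linear":[0,0,0],"delta_rot":[0,0,0],"fingers":0},{"linear":[0,0,0],"delta_rot":[0,0,0],"fingers":0},{"linear":[0,0,0],"delta_rot":[0,0,0],"fingers":0},{"linear":[0,0,0],"delta_rot":[0,0,0],"fingers":0.5},{"linear":[0,0,0],"delta_rot":[0,0,0],"fingers":0.5}]' | tail -2
python3 - <<'E'
from h import *
from plant import bot,capture
o=bot.get_obs();show(o);x,y,_=K["A"];need(o,loc(x,y,140),9.4)
E
```

```text
contact_force: [-1.2, -5.7, -0.7]
grip_width: 20.0
t 11.25 local [ 74.5 -46.  140.9] jaw_local_deg 47.0 tilt 0.3 q6 -1.17 q1 0.03 F [-1.2 -5.7 -0.7] Mz 0.22 w 20.0
contact_force: [-2.1, -6.6, -0.3]
grip_width: 19.8
contact_force: [0.3, -0.7, -0.2]
grip_width: 31.8
t 12.25 local [ 75.3 -45.  141.2] jaw_local_deg 9.0 tilt 0.2 q6 -0.51 q1 0.03 F [ 0.3 -0.7 -0.2] Mz -0.06 w 31.8
  shift cm [ 0.12 -0.12  0.06]  rot deg [-0.4  0.   0.2] shift in turned axes [ 0.12 -0.12  0.06]
```

```bash
python3 -m crank '[{"linear":[-2.5,0,0],"delta_rot":[0,0,0],"fingers":0.5},{"linear":[-3.5,0,1.5],"delta_rot":[0,0,0],"fingers":0.5},{"linear":[-3,0,1.5],"delta_rot":[0,0,0],"fingers":0.5},{"linear":[0,0,0],"delta_rot":[0,0,0],"fingers":0.5},{"linear":[0,0,0],"delta_rot":[0,0,0],"fingers":0.5}]' | tail -2
python3 - <<'E'
from h import *
from plant import bot,capture
o=bot.get_obs();show(o);c=capture("wrist");np.savez("w2.npz",**c)
for k in "ABCD": print(k,px(c,loc(*K[k][:2],147)).round(),end=" ")
knobs(c,"A")
x,y,_=K["A"];need(o,loc(x,y,140),9.4)
u,v=px(c,loc(*K["A"][:2],147)).astype(int);i=c["image"][max(0,v-70):v+50,u-80:u+80];cv2.imwrite("pics/w2.png",cv2.resize(i,None,fx=3,fy=3))
E
```

```text
contact_force: [-0.0, -1.0, -0.2]
grip_width: 45.9
t 12.75 local [ 80.3 -74.5 231.5] jaw_local_deg 9.0 tilt 0.2 q6 -0.55 q1 -0.01 F [-0.  -1.  -0.2] Mz -0.00 w 45.9
A [251. 166.] B [227. 316.] C [ 69. 296.] D [ 64. 137.] A red bar deg 104.9 (r 19.7, n 233) line 103.7 -> knob 0.85 / 0.88, centre [-0.7  1.3]
  shift cm [ 9.14 -0.14 -2.94]  rot deg [-0.4  0.1  0.1] shift in turned axes [ 9.15 -0.14 -2.93]
```

View pics/w2.png

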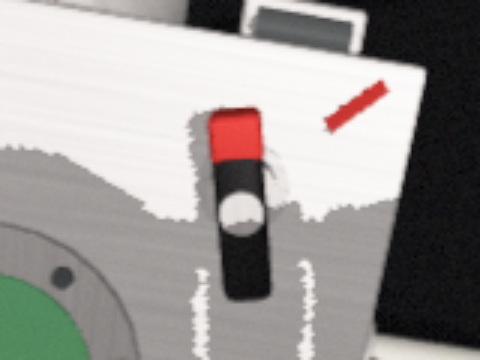

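View 7 shows knob A's red end pointing almost straight up the picture at (235,130), which is about 0.87 rad, close to half way. I'll go on to C.

```bash
python3 -m crank '[{"linear":[0,-3.43,1.88],"delta_rot":[0,0,0],"fingers":0.5},{"linear":[0,-3.43,1.88],"delta_rot":[0,0,0],"fingers":0.5},{"linear":[0,-3.43,1.88],"delta_rot":[0,0,0],"fingers":0.5},{"linear":[0,-3.43,1.88],"delta_rot":[0,0,0],"fingers":0.5},{"linear":[0,-3.43,1.88],"delta_rot":[0,0,0],"fingers":0.5}]' | tail -2
python3 -m crank '[{"linear":[1.3,0,0],"delta_rot":[-8.5,0,0],"fingers":0.5},{"linear":[1.3,0,0],"delta_rot":[-8.5,0,0],"fingers":0.5},{"linear":[1.3,0,0],"delta_rot":[-8.5,0,0],"fingers":0.5},{"linear":[1.3,0,0],"delta_rot":[-8.5,0,0],"fingers":0.5},{"linear":[0,0,0],"delta_rot":[-8.5,0,0],"fingers":0.5}]' | tail -2
python3 -m crank '[{"linear":[0,0,0],"delta_rot":[0,0,0],"fingers":0.5},{"linear":[0,0,0],"delta_rot":[0,0,0],"fingers":0.5},{"linear":[0,0,0],"delta_rot":[0,0,0],"fingers":0.5},{"linear":[0,0,0],"delta_rot":[0,0,0],"fingers":0.5},{"linear":[0,0,0],"delta_rot":[0,0,0],"fingers":0.5}]' | tail -2
python3 - <<'E'
from h import *
from plant import bot,capture
o=bot.get_obs();show(o)
x,y,_=K["C"];need(o,loc(x,y,140),53)
E
```

```text
contact_force: [1.1, -0.3, 0.7]
grip_width: 45.7
contact_force: [0.0, 0.4, 0.4]
grip_width: 46.0
contact_force: [-0.3, 0.1, 0.4]
grip_width: 45.9
t 14.30 local [ -74.7 -194.4  180. ] jaw_local_deg 51.5 tilt 0.2 q6 -1.62 q1 -0.35 F [-0.3  0.1  0.4] Mz -0.04 w 45.9
  shift cm [4.   0.06 0.04]  rot deg [-1.5 -0.1  0.2] shift in turned axes [4.   0.05 0.03]
```

```bash
python3 -m crank '[{"linear":[1.5,0.05,0.04],"delta_rot":[0,0,0],"fingers":0.5},{"linear":[1.5,0,0],"delta_rot":[0,0,0],"fingers":0.4},{"linear":[1,0,0],"delta_rot":[0,0,0],"fingers":0.3},{"linear":[0,0,0],"delta_rot":[0,0,0],"fingers":0},{"linear":[0,0,0],"delta_rot":[0,0,0],"fingers":0}]' | tail -2
python3 -m crank '[{"linear":[0,0,0],"delta_rot":[0,0,0],"fingers":0},{"linear":[0,0,0],"delta_rot":[0,0,0],"fingers":0},{"linear":[0,0,0],"delta_rot":[0,0,0],"fingers":0},{"linear":[0,0,0],"delta_rot":[0,0,0],"fingers":0},{"linear":[0,0,0],"delta_rot":[0,0,0],"fingers":0}]' | tail -2
python3 - <<'E'
from h import *
from plant import bot,capture
o=bot.get_obs();show(o)
x,y,_=K["C"];need(o,loc(x,y,140),9.4)
E
```

```text
contact_force: [0.8, 1.5, -7.3]
grip_width: 21.0
contact_force: [1.3, 5.8, -8.8]
grip_width: 20.3
t 15.30 local [ -74.2 -193.6  139.6] jaw_local_deg 51.5 tilt 0.2 q6 -1.62 q1 -0.34 F [ 1.3  5.8 -8.8] Mz 0.09 w 20.3
  shift cm [-0.04 -0.05  0.03]  rot deg [42.1 -0.1  0.2] shift in turned axes [-0.04 -0.01  0.05]
```

The fingers are closing on the hub (about 20 mm) instead of the bar (14 mm), so I'll grip 8 mm higher.

```bash
python3 -m crank '[{"linear":[0,0,0],"delta_rot":[0,0,0],"fingers":0.35},{"linear":[-0.4,0,0],"delta_rot":[0,0,0],"fingers":0.35},{"linear":[-0.4,0,0],"delta_rot":[0,0,0],"fingers":0.3},{"linear":[0,0,0],"delta_rot":[0,0,0],"fingers":0},{"linear":[0,0,0],"delta_rot":[0,0,0],"fingers":0}]' | tail -2
python3 -m crank '[{"linear":[0,0,0],"delta_rot":[0,0,0],"fingers":0},{"linear":[0,0,0],"delta_rot":[0,0,0],"fingers":0},{"linear":[0,0,0],"delta_rot":[0,0,0],"fingers":0},{"linear":[0,0,0],"delta_rot":[0,0,0],"fingers":0},{"linear":[0,0,0],"delta_rot":[4,0,0],"fingers":0}]' | tail -2
python3 -m crank '[{"linear":[0,0,0],"delta_rot":[7.6,0,0],"fingers":0},{"linear":[0,0,0],"delta_rot":[7.6,0,0],"fingers":0},{"linear":[0,0,0],"delta_rot":[7.6,0,0],"fingers":0},{"linear":[0,0,0],"delta_rot":[7.6,0,0],"fingers":0},{"linear":[0,0,0],"delta_rot":[7.6,0,0],"fingers":0}]' | tail -2
python3 - <<'E'
from h import *
from plant import bot,capture
o=bot.get_obs();show(o)
x,y,_=K["C"];need(o,loc(x,y,147),9.4)
E
```

```text
contact_force: [1.3, 2.5, 1.3]
grip_width: 15.9
contact_force: [-0.1, 4.2, 4.5]
grip_width: 13.8
contact_force: [-2.7, -0.1, 6.0]
grip_width: 13.9
t 16.80 local [ -74.5 -194.7  148.5] jaw_local_deg 9.2 tilt 0.3 q6 -0.88 q1 -0.35 F [-2.7 -0.1  6. ] Mz 0.24 w 13.9
  shift cm [ 0.15  0.04 -0.04]  rot deg [-0.2  0.1  0.3] shift in turned axes [ 0.15  0.04 -0.04]
```

```bash
python3 -m crank '[{"linear":[0,0,0],"delta_rot":[0,0,0],"fingers":0.5},{"linear":[0,0,0],"delta_rot":[0,0,0],"fingers":0.5},{"linear":[0,0,0],"delta_rot":[0,0,0],"fingers":0.5},{"linear":[-2.2,0,0],"delta_rot":[0,0,0],"fingers":0.5},{"linear":[-2.2,0,0],"delta_rot":[0,0,0],"fingers":0.5}]' | tail -2
python3 -m crank '[{"linear":[0,3.67,0.58],"delta_rot":[0,0,0],"fingers":0.5},{"linear":[0,3.67,0.58],"delta_rot":[0,0,0],"fingers":0.5},{"linear":[0,3.67,0.58],"delta_rot":[0,0,0],"fingers":0.5},{"linear":[0,3.67,0.58],"delta_rot":[0,0,0],"fingers":0.5},{"linear":[0,0,0],"delta_rot":[8,0,0],"fingers":0.5}]' | tail -2
python3 -m crank '[{"linear":[0,0,0],"delta_rot":[8,0,0],"fingers":0.5},{"linear":[0,0,0],"delta_rot":[8,0,0],"fingers":0.5},{"linear":[0,0,0],"delta_rot":[8,0,0],"fingers":0.5},{"linear":[0,0,0],"delta_rot":[8,0,0],"fingers":0.5},{"linear":[0,0,0],"delta_rot":[0,0,0],"fingers":0.5}]' | tail -2
python3 -m crank '[{"linear":[0,0,0],"delta_rot":[0,0,0],"fingers":0.5},{"linear":[0,0,0],"delta_rot":[0,0,0],"fingers":0.5},{"linear":[0,0,0],"delta_rot":[0,0,0],"fingers":0.5},{"linear":[0,0,0],"delta_rot":[0,0,0],"fingers":0.5},{"linear":[0,0,0],"delta_rot":[0,0,0],"fingers":0.5}]' | tail -2
python3 - <<'E'
from h import *
from plant import bot,capture
o=bot.get_obs();show(o)
x,y,_=K["B"];need(o,loc(x,y,148),-31)
E
```

```text
contact_force: [1.1, -0.0, -0.2]
grip_width: 44.7
contact_force: [-0.3, 0.2, -0.5]
grip_width: 46.2
contact_force: [0.4, -0.6, -0.0]
grip_width: 45.8
contact_force: [-0.4, -0.8, -1.3]
grip_width: 45.6
t 18.80 local [  74.5 -192.8  191.4] jaw_local_deg -30.4 tilt 0.2 q6 -0.04 q1 -0.19 F [-0.4 -0.8 -1.3] Mz 0.03 w 45.6
  shift cm [4.34 0.05 0.12]  rot deg [0.6 0.2 0.1] shift in turned axes [4.34 0.04 0.13]
```

```bash
python3 -m crank '[{"linear":[1.5,0.04,0.12],"delta_rot":[0,0,0],"fingers":0.5},{"linear":[1.5,0,0],"delta_rot":[0,0,0],"fingers":0.4},{"linear":[1.3,0,0],"delta_rot":[0,0,0],"fingers":0.3},{"linear":[0,0,0],"delta_rot":[0,0,0],"fingers":0},{"linear":[0,0,0],"delta_rot":[0,0,0],"fingers":0}]' | tail -2
python3 -m crank '[{"linear":[0,0,0],"delta_rot":[0,0,0],"fingers":0},{"linear":[0,0,0],"delta_rot":[0,0,0],"fingers":0},{"linear":[0,0,0],"delta_rot":[0,0,0],"fingers":0},{"linear":[0,0,0],"delta_rot":[0,0,0],"fingers":0},{"linear":[0,0,0],"delta_rot":[8.2,0,0],"fingers":0}]' | tail -2
python3 -c "
from h import *
from plant import bot
show(bot.get_obs())"
python3 -m crank '[{"linear":[0,0,0],"delta_rot":[8.4,0,0],"fingers":0},{"linear":[0,0,0],"delta_rot":[8.4,0,0],"fingers":0},{"linear":[0,0,0],"delta_rot":[8.4,0,0],"fingers":0},{"linear":[0,0,0],"delta_rot":[8.4,0,0],"fingers":0},{"linear":[0,0,0],"delta_rot":[8.4,0,0],"fingers":0}]' | tail -2
python3 - <<'E'
from h import *
from plant import bot,capture
o=bot.get_obs();show(o)
x,y,_=K["B"];need(o,loc(x,y,147),-80.6)
E
```

```text
contact_force: [0.5, -0.5, 0.3]
grip_width: 18.5
contact_force: [-4.9, 0.4, -0.4]
grip_width: 13.9
t 19.80 local [  73.4 -193.7  148.7] jaw_local_deg -38.8 tilt 0.3 q6 0.11 q1 -0.19 F [-4.9  0.4 -0.4] Mz 0.20 w 13.9
contact_force: [-5.0, -0.2, -0.5]
grip_width: 13.8
t 20.30 local [  73.5 -193.9  148.7] jaw_local_deg -81.0 tilt 0.3 q6 0.85 q1 -0.19 F [-5.  -0.2 -0.5] Mz 0.20 w 13.8
  shift cm [ 0.17  0.04 -0.06]  rot deg [-0.4  0.3 -0. ] shift in turned axes [ 0.17  0.05 -0.06]
```

```bash
python3 -m crank '[{"linear":[0,0,0],"delta_rot":[0,0,0],"fingers":0.5},{"linear":[0,0,0],"delta_rot":[0,0,0],"fingers":0.5},{"linear":[0,0,0],"delta_rot":[0,0,0],"fingers":0.5},{"linear":[-2.2,0,0],"delta_rot":[0,0,0],"fingers":0.5},{"linear":[-2.2,0,0],"delta_rot":[0,0,0],"fingers":0.5}]' | tail -2
python3 -m crank '[{"linear":[0,-3.39,2.46],"delta_rot":[0,0,0],"fingers":0.5},{"linear":[0,-3.39,2.46],"delta_rot":[0,0,0],"fingers":0.5},{"linear":[0,-3.39,2.46],"delta_rot":[0,0,0],"fingers":0.5},{"linear":[0,-3.39,2.46],"delta_rot":[0,0,0],"fingers":0.5},{"linear":[0,-3.39,2.46],"delta_rot":[0,0,0],"fingers":0.5}]' | tail -2
python3 -m crank '[{"linear":[0,0,0],"delta_rot":[-8.2,0,0],"fingers":0.5},{"linear":[0,0,0],"delta_rot":[-8.2,0,0],"fingers":0.5},{"linear":[0,0,0],"delta_rot":[-8.2,0,0],"fingers":0.5},{"linear":[0,0,0],"delta_rot":[-8.2,0,0],"fingers":0.5},{"linear":[0,0,0],"delta_rot":[-8.2,0,0],"fingers":0.5}]' | tail -2
python3 -m crank '[{"linear":[0,0,0],"delta_rot":[0,0,0],"fingers":0.5},{"linear":[0,0,0],"delta_rot":[0,0,0],"fingers":0.5},{"linear":[0,0,0],"delta_rot":[0,0,0],"fingers":0.5},{"linear":[0,0,0],"delta_rot":[0,0,0],"fingers":0.5},{"linear":[0,0,0],"delta_rot":[0,0,0],"fingers":0.5}]' | tail -2
python3 - <<'E'
from h import *
from plant import bot,capture
o=bot.get_obs();show(o)
x,y,_=K["D"];need(o,loc(x,y,148),-40)
E
```

```text
contact_force: [0.3, 0.1, 0.7]
grip_width: 45.1
contact_force: [0.5, 0.8, 0.4]
grip_width: 45.8
contact_force: [-0.1, -0.6, -0.4]
grip_width: 45.8
contact_force: [-0.8, 0.1, 0.3]
grip_width: 46.2
t 22.30 local [-74.5 -46.7 192.6] jaw_local_deg -39.7 tilt 0.2 q6 0.22 q1 -0.09 F [-0.8  0.1  0.3] Mz 0.02 w 46.2
  shift cm [ 4.46 -0.03 -0.11]  rot deg [0.3 0.2 0.1] shift in turned axes [ 4.46 -0.04 -0.09]
```

```bash
python3 -m crank '[{"linear":[1.5,-0.04,-0.1],"delta_rot":[0,0,0],"fingers":0.5},{"linear":[1.5,0,0],"delta_rot":[0,0,0],"fingers":0.4},{"linear":[1.4,0,0],"delta_rot":[0,0,0],"fingers":0.3},{"linear":[0,0,0],"delta_rot":[0,0,0],"fingers":0},{"linear":[0,0,0],"delta_rot":[0,0,0],"fingers":0}]' | tail -2
python3 -m crank '[{"linear":[0,0,0],"delta_rot":[0,0,0],"fingers":0},{"linear":[0,0,0],"delta_rot":[0,0,0],"fingers":0},{"linear":[0,0,0],"delta_rot":[0,0,0],"fingers":0},{"linear":[0,0,0],"delta_rot":[0,0,0],"fingers":0},{"linear":[0,0,0],"delta_rot":[4,0,0],"fingers":0}]' | tail -2
python3 -c "
from h import *
from plant import bot
show(bot.get_obs())"
python3 -m crank '[{"linear":[0,0,0],"delta_rot":[7.4,0,0],"fingers":0},{"linear":[0,0,0],"delta_rot":[7.4,0,0],"fingers":0},{"linear":[0,0,0],"delta_rot":[7.4,0,0],"fingers":0},{"linear":[0,0,0],"delta_rot":[7.4,0,0],"fingers":0},{"linear":[0,0,0],"delta_rot":[7.4,0,0],"fingers":0}]' | tail -2
python3 - <<'E'
from h import *
from plant import bot,capture
o=bot.get_obs();show(o)
x,y,_=K["D"];need(o,loc(x,y,147),-80.6)
E
```

```text
contact_force: [0.2, 0.6, -0.6]
grip_width: 18.8
contact_force: [-4.0, 1.7, 5.5]
grip_width: 13.7
t 23.30 local [-74.4 -45.6 149.1] jaw_local_deg -43.7 tilt 0.2 q6 0.30 q1 -0.09 F [-4.   1.7  5.5] Mz 0.16 w 13.7
contact_force: [-4.5, 2.8, 6.2]
grip_width: 13.7
t 23.80 local [-74.7 -45.2 149.1] jaw_local_deg -80.9 tilt 0.2 q6 0.95 q1 -0.09 F [-4.5  2.8  6.2] Mz 0.24 w 13.7
  shift cm [ 0.21  0.07 -0.04]  rot deg [-0.3  0.2 -0. ] shift in turned axes [ 0.21  0.07 -0.04]
```

```bash
python3 -m crank '[{"linear":[0,0,0],"delta_rot":[0,0,0],"fingers":0.5},{"linear":[0,0,0],"delta_rot":[0,0,0],"fingers":0.5},{"linear":[0,0,0],"delta_rot":[0,0,0],"fingers":0.5},{"linear":[-2.2,0,0],"delta_rot":[0,0,0],"fingers":0.5},{"linear":[-3,0,0],"delta_rot":[0,0,0],"fingers":0.5}]' | tail -2
python3 -m crank '[{"linear":[-2,3.27,-1.36],"delta_rot":[0,0,0],"fingers":0.5},{"linear":[-2,3.27,-1.36],"delta_rot":[0,0,0],"fingers":0.5},{"linear":[-2,3.27,-1.36],"delta_rot":[0,0,0],"fingers":0.5},{"linear":[-2,3.27,-1.36],"delta_rot":[0,0,0],"fingers":0.5},{"linear":[-2,0,0],"delta_rot":[-8.1,0,0],"fingers":0.5}]' | tail -2
python3 -m crank '[{"linear":[-2,0,0],"delta_rot":[-8.1,0,0],"fingers":0.5},{"linear":[-2,0,0],"delta_rot":[-8.1,0,0],"fingers":0.5},{"linear":[-2,0,0],"delta_rot":[-8.1,0,0],"fingers":0.5},{"linear":[-2,0,0],"delta_rot":[-8.1,0,0],"fingers":0.5},{"linear":[-2,0,0],"delta_rot":[-8.1,0,0],"fingers":0.5}]' | tail -2
python3 -m crank '[{"linear":[-2,0,0],"delta_rot":[-8.1,0,0],"fingers":0.5},{"linear":[-1,0,0],"delta_rot":[-8.1,0,0],"fingers":0.5},{"linear":[0,0,0],"delta_rot":[-8.1,0,0],"fingers":0.5},{"linear":[0,0,0],"delta_rot":[-8.1,0,0],"fingers":0.5},{"linear":[0,0,0],"delta_rot":[0,0,0],"fingers":0.5}]' | tail -2
python3 -m crank '[{"linear":[0,0,0],"delta_rot":[0,0,0],"fingers":0.5},{"linear":[0,0,0],"delta_rot":[0,0,0],"fingers":0.5},{"linear":[0,0,0],"delta_rot":[0,0,0],"fingers":0.5},{"linear":[0,0,0],"delta_rot":[0,0,0],"fingers":0.5},{"linear":[0,0,0],"delta_rot":[0,0,0],"fingers":0.5}]' | tail -2
python3 - <<'E'
from h import *
from plant import bot,capture
o=bot.get_obs();show(o);c=capture("wrist");np.savez("w3.npz",**c);knobs(c)
cv2.imwrite("pics/w3.png",cv2.resize(c["image"][20:230,110:400],(800,579)))
x,y,_=K["A"];need(o,loc(x,y,148),14)
E
```

```text
contact_force: [0.9, 0.3, -0.2]
grip_width: 44.6
contact_force: [-0.8, -0.4, -0.2]
grip_width: 45.8
contact_force: [0.7, -0.0, -0.6]
grip_width: 46.1
contact_force: [-0.6, -0.6, 0.5]
grip_width: 45.6
contact_force: [0.3, 0.8, -0.3]
grip_width: 45.7
t 26.30 local [   1.5 -165.6  430.5] jaw_local_deg 0.3 tilt 0.2 q6 -0.60 q1 -0.22 F [ 0.3  0.8 -0.3] Mz 0.02 w 45.7
A red bar deg 94.7 (r 18.9, n 113) line 97.8 -> knob 1.03 / 0.98, centre [-2.   0.6]
B red bar deg 4.8 (r 17.8, n 97) line 4.0 -> knob 1.03 / 1.05, centre [-1.2  2.8]
C red bar deg -91.9 (r 17.9, n 60) line -83.9 -> knob 1.15 / 1.01, centre [0.5 4.8]
D red bar deg 176.7 (r 19.0, n 105) line 185.1 -> knob 1.17 / 1.03, centre [ 0.6 -0. ]
  shift cm [ 28.21   7.43 -11.99]  rot deg [-13.7   0.1   0.2] shift in turned axes [28.25  9.95 -9.86]
```

View pics/w3.png

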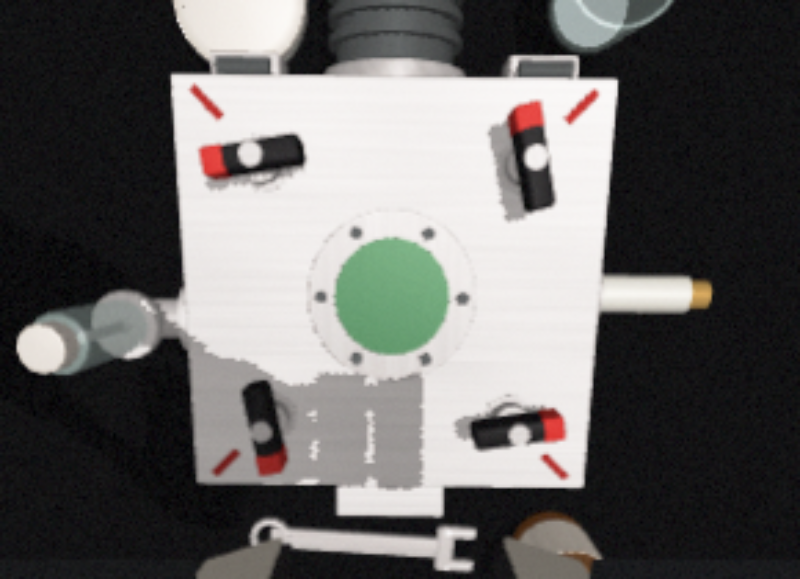

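View 8 shows all four knobs at about half way: D's red end at (212,160), A's at (525,117), B's at (553,425), C's at (270,462). Round two starts with A.

```bash
python3 -m crank '[{"linear":[0,2.47,-4],"delta_rot":[0,0,0],"fingers":0.5},{"linear":[0,2.47,-4],"delta_rot":[0,0,0],"fingers":0.5},{"linear":[0,2.47,-4],"delta_rot":[0,0,0],"fingers":0.5},{"linear":[4.5,0,0],"delta_rot":[-6.5,0,0],"fingers":0.5},{"linear":[4.5,0,0],"delta_rot":[-6.5,0,0],"fingers":0.5}]' | tail -2
python3 -m crank '[{"linear":[4.5,0,0],"delta_rot":[0,0,0],"fingers":0.5},{"linear":[4.5,0,0],"delta_rot":[0,0,0],"fingers":0.5},{"linear":[4,0,0],"delta_rot":[0,0,0],"fingers":0.5},{"linear":[2,0,0],"delta_rot":[0,0,0],"fingers":0.5},{"linear":[0,0,0],"delta_rot":[0,0,0],"fingers":0.5}]' | tail -2
python3 -m crank '[{"linear":[0,0,0],"delta_rot":[0,0,0],"fingers":0.5},{"linear":[0,0,0],"delta_rot":[0,0,0],"fingers":0.5},{"linear":[0,0,0],"delta_rot":[0,0,0],"fingers":0.5},{"linear":[0,0,0],"delta_rot":[0,0,0],"fingers":0.5},{"linear":[0,0,0],"delta_rot":[0,0,0],"fingers":0.5}]' | tail -2
python3 - <<'E'
from h import *
from plant import bot,capture
o=bot.get_obs();show(o)
x,y,_=K["A"];need(o,loc(x,y,148),13)
E
```

```text
contact_force: [0.4, 0.1, -1.1]
grip_width: 45.8
contact_force: [-0.1, 0.4, 0.2]
grip_width: 45.9
contact_force: [0.8, -0.0, 0.5]
grip_width: 45.7
t 27.85 local [ 74.3 -45.7 190.8] jaw_local_deg 13.3 tilt 0.2 q6 -0.59 q1 0.03 F [ 0.8 -0.   0.5] Mz -0.01 w 45.7
  shift cm [4.28 0.   0.  ]  rot deg [0.3 0.1 0.2] shift in turned axes [ 4.28 -0.01  0.01]
```

```bash
python3 -m crank '[{"linear":[1.5,0,0],"delta_rot":[0,0,0],"fingers":0.5},{"linear":[1.5,0,0],"delta_rot":[0,0,0],"fingers":0.4},{"linear":[1.3,0,0],"delta_rot":[0,0,0],"fingers":0.3},{"linear":[0,0,0],"delta_rot":[0,0,0],"fingers":0},{"linear":[0,0,0],"delta_rot":[0,0,0],"fingers":0}]' | tail -2
python3 -m crank '[{"linear":[0,0,0],"delta_rot":[0,0,0],"fingers":0},{"linear":[0,0,0],"delta_rot":[0,0,0],"fingers":0},{"linear":[0,0,0],"delta_rot":[0,0,0],"fingers":0},{"linear":[0,0,0],"delta_rot":[0,0,0],"fingers":0},{"linear":[0,0,0],"delta_rot":[8,0,0],"fingers":0}]' | tail -2
python3 -m crank '[{"linear":[0,0,0],"delta_rot":[8.4,0,0],"fingers":0},{"linear":[0,0,0],"delta_rot":[8.4,0,0],"fingers":0},{"linear":[0,0,0],"delta_rot":[8.4,0,0],"fingers":0},{"linear":[0,0,0],"delta_rot":[8.4,0,0],"fingers":0},{"linear":[0,0,0],"delta_rot":[8.4,0,0],"fingers":0}]' | tail -2
python3 -c "
from h import *
from plant import bot
show(bot.get_obs())"
python3 -m crank '[{"linear":[0,0,0],"delta_rot":[3,0,0],"fingers":0},{"linear":[0,0,0],"delta_rot":[3,0,0],"fingers":0},{"linear":[0,0,0],"delta_rot":[2,0,0],"fingers":0},{"linear":[0,0,0],"delta_rot":[1.5,0,0],"fingers":0},{"linear":[0,0,0],"delta_rot":[0,0,0],"fingers":0}]' | tail -2
python3 - <<'E'
from h import *
from plant import bot,capture
o=bot.get_obs();show(o)
x,y,_=K["A"];need(o,loc(x,y,148),-45)
E
```

```text
contact_force: [0.9, 0.4, 0.8]
grip_width: 18.7
contact_force: [-0.9, -1.1, 1.4]
grip_width: 13.9
contact_force: [-1.5, -1.3, 2.5]
grip_width: 14.0
t 29.35 local [ 74.1 -45.8 147.7] jaw_local_deg -37.0 tilt 0.2 q6 0.29 q1 0.03 F [-1.5 -1.3  2.5] Mz 0.23 w 14.0
contact_force: [-1.1, -1.5, 3.7]
grip_width: 13.8
t 29.85 local [ 74.1 -45.8 147.7] jaw_local_deg -46.2 tilt 0.2 q6 0.45 q1 0.03 F [-1.1 -1.5  3.7] Mz 0.41 w 13.8
  shift cm [-0.03  0.   -0.01]  rot deg [-1.2  0.2  0. ] shift in turned axes [-0.03  0.   -0.01]
```

```bash
python3 -m crank '[{"linear":[0,0,0],"delta_rot":[1.5,0,0],"fingers":0},{"linear":[0,0,0],"delta_rot":[1,0,0],"fingers":0},{"linear":[0,0,0],"delta_rot":[0,0,0],"fingers":0},{"linear":[0,0,0],"delta_rot":[0,0,0],"fingers":0},{"linear":[0,0,0],"delta_rot":[0,0,0],"fingers":0}]' | tail -2
python3 - <<'E'
from h import *
from plant import bot,capture
o=bot.get_obs();show(o)
E
```

```text
contact_force: [-1.3, -2.6, 5.7]
grip_width: 14.3
t 30.35 local [ 74.1 -45.8 147.6] jaw_local_deg -48.6 tilt 0.2 q6 0.50 q1 0.03 F [-1.3 -2.6  5.7] Mz 0.78 w 14.3
```

A is on its stop, with the moment risen to 0.78 N m. For C a grasped turn would swing the gripper's body into the gauge, so I'll push its bar round with closed fingers from the far side of the gauge.

```bash
python3 -m crank '[{"linear":[0,0,0],"delta_rot":[-1.5,0,0],"fingers":0.5},{"linear":[0,0,0],"delta_rot":[0,0,0],"fingers":0.5},{"linear":[0,0,0],"delta_rot":[0,0,0],"fingers":0.5},{"linear":[-2.2,0,0],"delta_rot":[0,0,0],"fingers":0.5},{"linear":[-2.2,0,0],"delta_rot":[0,0,0],"fingers":0.5}]' | tail -2
python3 -m crank '[{"linear":[0,0.94,4.08],"delta_rot":[0,0,0],"fingers":0},{"linear":[0,0.94,4.08],"delta_rot":[0,0,0],"fingers":0},{"linear":[0,0.94,4.08],"delta_rot":[0,0,0],"fingers":0},{"linear":[0,0.94,4.08],"delta_rot":[0,0,0],"fingers":0},{"linear":[0,0.94,4.08],"delta_rot":[0,0,0],"fingers":0}]' | tail -2
python3 -m crank '[{"linear":[0,0,0],"delta_rot":[8.5,0,0],"fingers":0},{"linear":[0,0,0],"delta_rot":[8.5,0,0],"fingers":0},{"linear":[0,0,0],"delta_rot":[8.5,0,0],"fingers":0},{"linear":[0,0,0],"delta_rot":[8.5,0,0],"fingers":0},{"linear":[0,0,0],"delta_rot":[1,0,0],"fingers":0}]' | tail -2
python3 -m crank '[{"linear":[0,0,0],"delta_rot":[0,0,0],"fingers":0},{"linear":[0,0,0],"delta_rot":[0,0,0],"fingers":0},{"linear":[0,0,0],"delta_rot":[0,0,0],"fingers":0},{"linear":[0,0,0],"delta_rot":[0,0,0],"fingers":0},{"linear":[0,0,0],"delta_rot":[0,0,0],"fingers":0}]' | tail -2
python3 - <<'E'
from h import *
from plant import bot,capture
o=bot.get_obs();show(o)
need(o,loc(-47.8,-216.2,148),-83.6)
E
```

```text
contact_force: [0.4, 0.8, -0.2]
grip_width: 45.1
contact_force: [0.5, -0.1, -0.3]
grip_width: 10.7
contact_force: [-0.6, -0.8, 0.5]
grip_width: 0.6
contact_force: [0.0, 0.4, -0.0]
grip_width: 0.6
t 32.35 local [ -43.6 -218.7  191.8] jaw_local_deg -82.2 tilt 0.2 q6 0.71 q1 -0.34 F [ 0.   0.4 -0. ] Mz -0.03 w 0.6
  shift cm [ 4.38 -0.31  0.36]  rot deg [ 1.4  0.2 -0.1] shift in turned axes [ 4.38 -0.29  0.39]
```

```bash
python3 -m crank '[{"linear":[0,-0.3,0.36],"delta_rot":[1.4,0,0],"fingers":0},{"linear":[1.5,0,0],"delta_rot":[0,0,0],"fingers":0},{"linear":[1.5,0,0],"delta_rot":[0,0,0],"fingers":0},{"linear":[1.4,0,0],"delta_rot":[0,0,0],"fingers":0},{"linear":[0,0,0.3],"delta_rot":[0,0,0],"fingers":0}]' | tail -2
python3 -m crank '[{"linear":[0,0,0.3],"delta_rot":[0,0,0],"fingers":0},{"linear":[0,0.16,0.28],"delta_rot":[6,0,0],"fingers":0},{"linear":[0,0.16,0.28],"delta_rot":[6,0,0],"fingers":0},{"linear":[0,0.16,0.28],"delta_rot":[6,0,0],"fingers":0},{"linear":[0,0,0],"delta_rot":[0,0,0],"fingers":0}]' | tail -2
python3 - <<'E'
from h import *
from plant import bot,capture
o=bot.get_obs();show(o)
R=tool(o);print("F tool",(R.T@o["contact_force"]).round(1))
E
```

```text
contact_force: [0.5, 0.8, -0.2]
grip_width: 0.6
contact_force: [5.7, 3.6, -5.4]
grip_width: 0.5
t 33.35 local [ -60.6 -222.1  148.8] jaw_local_deg -101.8 tilt 0.2 q6 1.03 q1 -0.37 F [ 5.7  3.6 -5.4] Mz -0.06 w 0.5
F tool [ 5.4 -2.5 -6.3]
```

```bash
python3 -m crank '[{"linear":[0,0.16,0.28],"delta_rot":[6,0,0],"fingers":0},{"linear":[0,0.16,0.28],"delta_rot":[6,0,0],"fingers":0},{"linear":[0,0.16,0.28],"delta_rot":[6,0,0],"fingers":0},{"linear":[0,0.16,0.28],"delta_rot":[6,0,0],"fingers":0},{"linear":[0,0.16,0.28],"delta_rot":[6,0,0],"fingers":0}]' | tail -2
python3 -m crank '[{"linear":[0,0.08,0.14],"delta_rot":[3,0,0],"fingers":0},{"linear":[0,0.04,0.07],"delta_rot":[1.5,0,0],"fingers":0},{"linear":[0,0.04,0.07],"delta_rot":[1.5,0,0],"fingers":0},{"linear":[0,0,0],"delta_rot":[0,0,0],"fingers":0},{"linear":[0,0,0],"delta_rot":[0,0,0],"fingers":0}]' | tail -2
python3 - <<'E'
from h import *
from plant import bot,capture
o=bot.get_obs();show(o)
R=tool(o);print("F tool",(R.T@o["contact_force"]).round(1));need(o,loc(-80.9,-224.3,148),-138)
E
```

```text
contact_force: [8.8, -2.5, -5.9]
grip_width: -0.0
contact_force: [7.5, -4.2, -5.9]
grip_width: 0.4
t 34.35 local [ -79.4 -225.2  149.3] jaw_local_deg -137.6 tilt 0.4 q6 1.63 q1 -0.40 F [ 7.5 -4.2 -5.9] Mz -0.01 w 0.4
F tool [ 5.9  0.5 -8.6]
  shift cm [0.13 0.05 0.17]  rot deg [ 0.4 -0.4 -0.2] shift in turned axes [0.13 0.05 0.17]
```

```bash
python3 -m crank '[{"linear":[0,0,0.1],"delta_rot":[0,0,0],"fingers":0},{"linear":[0,0,0.1],"delta_rot":[0,0,0],"fingers":0},{"linear":[0,0,0],"delta_rot":[0,0,0],"fingers":0},{"linear":[0,0,0],"delta_rot":[0,0,0],"fingers":0},{"linear":[0,0,0],"delta_rot":[0,0,0],"fingers":0}]' | tail -2
python3 - <<'E'
from h import *
from plant import bot,capture
o=bot.get_obs();show(o)
R=tool(o);print("F tool",(R.T@o["contact_force"]).round(1))
E
```

```text
contact_force: [6.9, -7.3, -6.1]
grip_width: 0.8
t 34.85 local [ -80.8 -224.3  149.5] jaw_local_deg -137.6 tilt 0.5 q6 1.63 q1 -0.40 F [ 6.9 -7.3 -6.1] Mz 0.03 w 0.8
F tool [ 6.1  3.5 -9.4]
```

```bash
python3 -m crank '[{"linear":[0,0,0.08],"delta_rot":[1,0,0],"fingers":0},{"linear":[0,0,0.08],"delta_rot":[1,0,0],"fingers":0},{"linear":[0,0,0],"delta_rot":[0,0,0],"fingers":0},{"linear":[0,0,0],"delta_rot":[0,0,0],"fingers":0},{"linear":[0,0,0],"delta_rot":[0,0,0],"fingers":0}]' | tail -2
python3 - <<'E'
from h import *
from plant import bot,capture
o=bot.get_obs();show(o)
R=tool(o);print("F tool",(R.T@o["contact_force"]).round(1))
c=capture("wrist");np.savez("w4.npz",**c);print(px(c,loc(*K["C"][:2],147)))
E
```

```text
contact_force: [7.7, -8.9, -5.7]
grip_width: 0.6
t 35.35 local [ -81.9 -223.7  149.7] jaw_local_deg -139.6 tilt 0.6 q6 1.66 q1 -0.40 F [ 7.7 -8.9 -5.7] Mz 0.03 w 0.6
F tool [  5.8   4.3 -10.9]
[207.61049255 277.03444915]
```

```bash
python3 -m crank '[{"linear":[0,0,0.1],"delta_rot":[1,0,0],"fingers":0},{"linear":[0,0,0.1],"delta_rot":[1,0,0],"fingers":0},{"linear":[0,0,0],"delta_rot":[0,0,0],"fingers":0},{"linear":[0,0,0],"delta_rot":[0,0,0],"fingers":0},{"linear":[0,0,0],"delta_rot":[0,0,0],"fingers":0}]' | tail -2
python3 - <<'E'
from h import *
from plant import bot,capture
o=bot.get_obs();show(o)
R=tool(o);print("F tool",(R.T@o["contact_force"]).round(1))
E
```

```text
contact_force: [10.7, -12.7, -8.5]
grip_width: 0.1
t 35.90 local [ -82.5 -223.5  150. ] jaw_local_deg -141.6 tilt 0.8 q6 1.70 q1 -0.40 F [ 10.7 -12.7  -8.5] Mz 0.00 w 0.1
F tool [  8.7   5.7 -15.4]
```

```bash
python3 -m crank '[{"linear":[0,0,0.1],"delta_rot":[0,0,0],"fingers":0},{"linear":[0,0,0.1],"delta_rot":[0,0,0],"fingers":0},{"linear":[0,0,0],"delta_rot":[0,0,0],"fingers":0},{"linear":[0,0,0],"delta_rot":[0,0,0],"fingers":0},{"linear":[0,0,0],"delta_rot":[0,0,0],"fingers":0}]' | tail -2
python3 - <<'E'
from h import *
from plant import bot,capture
o=bot.get_obs();show(o)
R=tool(o);print("F tool",(R.T@o["contact_force"]).round(1))
E
```

```text
contact_force: [14.3, -13.9, -7.2]
grip_width: 0.3
t 36.40 local [ -82.7 -223.2  150.7] jaw_local_deg -141.6 tilt 1.0 q6 1.70 q1 -0.40 F [ 14.3 -13.9  -7.2] Mz -0.02 w 0.3
F tool [  7.6   4.9 -19.2]
```

```bash
python3 -m crank '[{"linear":[0,0,-1],"delta_rot":[0,0,0],"fingers":0},{"linear":[-1.5,0,-0.5],"delta_rot":[0,0,0],"fingers":0},{"linear":[-2.7,0,0],"delta_rot":[0,0,0],"fingers":0},{"linear":[0,0,0],"delta_rot":[-8.5,0,0],"fingers":0.5},{"linear":[0,0,0],"delta_rot":[-8.5,0,0],"fingers":0.5}]' | tail -2
python3 -m crank '[{"linear":[0,0,0],"delta_rot":[-8.5,0,0],"fingers":0.5},{"linear":[0,0,0],"delta_rot":[-8.5,0,0],"fingers":0.5},{"linear":[0,0,0],"delta_rot":[-8.5,0,0],"fingers":0.5},{"linear":[0,0,0],"delta_rot":[-8.5,0,0],"fingers":0.5},{"linear":[0,0,0],"delta_rot":[-8.5,0,0],"fingers":0.5}]' | tail -2
python3 - <<'E'
from h import *
from plant import bot,capture
o=bot.get_obs();show(o)
x,y,_=K["B"];need(o,loc(x,y,148),-81.5)
E
```

```text
contact_force: [-0.1, 0.4, -0.5]
grip_width: 11.6
contact_force: [-0.4, 0.0, 0.2]
grip_width: 45.0
t 37.40 local [ -76.6 -228.7  190.9] jaw_local_deg -81.8 tilt 0.2 q6 0.65 q1 -0.40 F [-0.4  0.   0.2] Mz -0.00 w 45.0
  shift cm [  4.23  -1.26 -15.43]  rot deg [-0.3  0.2 -0.1] shift in turned axes [  4.29  -1.18 -15.43]
```

```bash
python3 -m crank '[{"linear":[0,-0.31,-3.86],"delta_rot":[0,0,0],"fingers":0.5},{"linear":[0,-0.31,-3.86],"delta_rot":[0,0,0],"fingers":0.5},{"linear":[0,-0.31,-3.86],"delta_rot":[0,0,0],"fingers":0.5},{"linear":[0,-0.32,-3.86],"delta_rot":[0,0,0],"fingers":0.5},{"linear":[0,0,0],"delta_rot":[0,0,0],"fingers":0.5}]' | tail -2
python3 -m crank '[{"linear":[0,0,0],"delta_rot":[0,0,0],"fingers":0.5},{"linear":[0,0,0],"delta_rot":[0,0,0],"fingers":0.5},{"linear":[0,0,0],"delta_rot":[0,0,0],"fingers":0.5},{"linear":[0,0,0],"delta_rot":[0,0,0],"fingers":0.5},{"linear":[0,0,0],"delta_rot":[0,0,0],"fingers":0.5}]' | tail -2
python3 - <<'E'
from h import *
from plant import bot,capture
o=bot.get_obs();show(o)
x,y,_=K["B"];need(o,loc(x,y,148),-81.5)
E
```

```text
contact_force: [-0.1, -0.1, 0.0]
grip_width: 45.9
contact_force: [0.0, 1.2, -0.1]
grip_width: 45.6
t 38.40 local [  74.2 -195.4  189.7] jaw_local_deg -82.1 tilt 0.2 q6 0.86 q1 -0.19 F [ 0.   1.2 -0.1] Mz -0.02 w 45.6
  shift cm [ 4.17 -0.13 -0.03]  rot deg [-0.6  0.2 -0.1] shift in turned axes [ 4.17 -0.12 -0.02]
```

```bash
python3 -m crank '[{"linear":[1.5,-0.1,-0.03],"delta_rot":[0,0,0],"fingers":0.5},{"linear":[1.5,0,0],"delta_rot":[0,0,0],"fingers":0.4},{"linear":[1.2,0,0],"delta_rot":[0,0,0],"fingers":0.3},{"linear":[0,0,0],"delta_rot":[0,0,0],"fingers":0},{"linear":[0,0,0],"delta_rot":[0,0,0],"fingers":0}]' | tail -2
python3 -m crank '[{"linear":[0,0,0],"delta_rot":[0,0,0],"fingers":0},{"linear":[0,0,0],"delta_rot":[0,0,0],"fingers":0},{"linear":[0,0,0],"delta_rot":[0,0,0],"fingers":0},{"linear":[0,0,0],"delta_rot":[0,0,0],"fingers":0},{"linear":[0,0,0],"delta_rot":[8,0,0],"fingers":0}]' | tail -2
python3 -m crank '[{"linear":[0,0,0],"delta_rot":[8.2,0,0],"fingers":0},{"linear":[0,0,0],"delta_rot":[8.2,0,0],"fingers":0},{"linear":[0,0,0],"delta_rot":[8.2,0,0],"fingers":0},{"linear":[0,0,0],"delta_rot":[8.2,0,0],"fingers":0},{"linear":[0,0,0],"delta_rot":[7,0,0],"fingers":0}]' | tail -2
python3 -c "
from h import *
from plant import bot
show(bot.get_obs())"
python3 -m crank '[{"linear":[0,0,0],"delta_rot":[3,0,0],"fingers":0},{"linear":[0,0,0],"delta_rot":[2.5,0,0],"fingers":0},{"linear":[0,0,0],"delta_rot":[2,0,0],"fingers":0},{"linear":[0,0,0],"delta_rot":[0,0,0],"fingers":0},{"linear":[0,0,0],"delta_rot":[0,0,0],"fingers":0}]' | tail -2
python3 - <<'E'
from h import *
from plant import bot,capture
o=bot.get_obs();show(o)
E
```

```text
contact_force: [-0.3, 0.5, -0.5]
grip_width: 18.2
contact_force: [-1.8, 2.6, -1.0]
grip_width: 13.8
contact_force: [-2.8, -1.4, 0.3]
grip_width: 13.8
t 39.90 local [  74.4 -194.8  147.7] jaw_local_deg -130.2 tilt 0.3 q6 1.70 q1 -0.19 F [-2.8 -1.4  0.3] Mz 0.27 w 13.8
contact_force: [-3.0, -3.5, 1.4]
grip_width: 13.7
t 40.40 local [  74.4 -195.   147.7] jaw_local_deg -137.3 tilt 0.3 q6 1.83 q1 -0.19 F [-3.  -3.5  1.4] Mz 0.50 w 13.7
```

```bash
python3 -m crank '[{"linear":[0,0,0],"delta_rot":[1.5,0,0],"fingers":0},{"linear":[0,0,0],"delta_rot":[0,0,0],"fingers":0},{"linear":[0,0,0],"delta_rot":[0,0,0],"fingers":0},{"linear":[0,0,0],"delta_rot":[0,0,0],"fingers":0},{"linear":[0,0,0],"delta_rot":[0,0,0],"fingers":0}]' | tail -2
python3 -c "
from h import *
from plant import bot
show(bot.get_obs())"
python3 -m crank '[{"linear":[0,0,0],"delta_rot":[-1.5,0,0],"fingers":0.5},{"linear":[0,0,0],"delta_rot":[0,0,0],"fingers":0.5},{"linear":[0,0,0],"delta_rot":[0,0,0],"fingers":0.5},{"linear":[-2.2,0,0],"delta_rot":[0,0,0],"fingers":0.5},{"linear":[-2.2,0,0],"delta_rot":[0,0,0],"fingers":0.5}]' | tail -2
python3 -m crank '[{"linear":[0,0.17,4.2],"delta_rot":[0,0,0],"fingers":0.5},{"linear":[0,0.17,4.2],"delta_rot":[0,0,0],"fingers":0.5},{"linear":[0,0.17,4.2],"delta_rot":[0,0,0],"fingers":0.5},{"linear":[0,0.17,4.2],"delta_rot":[0,0,0],"fingers":0.5},{"linear":[0,0.17,4.2],"delta_rot":[0,0,0],"fingers":0.5}]' | tail -2
python3 -m crank '[{"linear":[0,0,0],"delta_rot":[-8,0,0],"fingers":0.5},{"linear":[0,0,0],"delta_rot":[-8,0,0],"fingers":0.5},{"linear":[0,0,0],"delta_rot":[-8,0,0],"fingers":0.5},{"linear":[0,0,0],"delta_rot":[-8,0,0],"fingers":0.5},{"linear":[0,0,0],"delta_rot":[-8,0,0],"fingers":0.5}]' | tail -2
python3 -m crank '[{"linear":[0,0,0],"delta_rot":[-8,0,0],"fingers":0.5},{"linear":[0,0,0],"delta_rot":[-8,0,0],"fingers":0.5},{"linear":[0,0,0],"delta_rot":[0,0,0],"fingers":0.5},{"linear":[0,0,0],"delta_rot":[0,0,0],"fingers":0.5},{"linear":[0,0,0],"delta_rot":[0,0,0],"fingers":0.5}]' | tail -2
python3 - <<'E'
from h import *
from plant import bot,capture
o=bot.get_obs();show(o)
x,y,_=K["D"];need(o,loc(x,y,148),-81.5)
E
```

```text
contact_force: [-2.9, -4.2, 2.8]
grip_width: 14.3
t 40.90 local [  74.3 -194.9  147.7] jaw_local_deg -138.9 tilt 0.3 q6 1.86 q1 -0.19 F [-2.9 -4.2  2.8] Mz 0.77 w 14.3
contact_force: [0.3, 0.5, 0.7]
grip_width: 45.4
contact_force: [0.7, -0.1, 1.4]
grip_width: 46.0
contact_force: [-0.2, 0.4, -0.6]
grip_width: 46.0
contact_force: [0.0, 0.1, 0.8]
grip_width: 45.7
t 42.90 local [-73.5 -45.1 191.7] jaw_local_deg -81.6 tilt 0.2 q6 0.96 q1 -0.09 F [0.  0.1 0.8] Mz -0.03 w 45.7
  shift cm [4.37 0.05 0.06]  rot deg [-0.1  0.2 -0.1] shift in turned axes [4.37 0.06 0.08]
```

```bash
python3 -m crank '[{"linear":[1.5,0.05,0.07],"delta_rot":[0,0,0],"fingers":0.5},{"linear":[1.5,0,0],"delta_rot":[0,0,0],"fingers":0.4},{"linear":[1.3,0,0],"delta_rot":[0,0,0],"fingers":0.3},{"linear":[0,0,0],"delta_rot":[0,0,0],"fingers":0},{"linear":[0,0,0],"delta_rot":[0,0,0],"fingers":0}]' | tail -2
python3 -m crank '[{"linear":[0,0,0],"delta_rot":[0,0,0],"fingers":0},{"linear":[0,0,0],"delta_rot":[0,0,0],"fingers":0},{"linear":[0,0,0],"delta_rot":[0,0,0],"fingers":0},{"linear":[0,0,0],"delta_rot":[0,0,0],"fingers":0},{"linear":[0,0,0],"delta_rot":[8,0,0],"fingers":0}]' | tail -2
python3 -m crank '[{"linear":[0,0,0],"delta_rot":[8.2,0,0],"fingers":0},{"linear":[0,0,0],"delta_rot":[8.2,0,0],"fingers":0},{"linear":[0,0,0],"delta_rot":[8.2,0,0],"fingers":0},{"linear":[0,0,0],"delta_rot":[8.2,0,0],"fingers":0},{"linear":[0,0,0],"delta_rot":[7,0,0],"fingers":0}]' | tail -2
python3 -c "
from h import *
from plant import bot
show(bot.get_obs())"
python3 -m crank '[{"linear":[0,0,0],"delta_rot":[3,0,0],"fingers":0},{"linear":[0,0,0],"delta_rot":[2.5,0,0],"fingers":0},{"linear":[0,0,0],"delta_rot":[2,0,0],"fingers":0},{"linear":[0,0,0],"delta_rot":[1.5,0,0],"fingers":0},{"linear":[0,0,0],"delta_rot":[0,0,0],"fingers":0}]' | tail -2
python3 - <<'E'
from h import *
from plant import bot,capture
o=bot.get_obs();show(o)
E
```

```text
contact_force: [-0.2, 0.0, 1.0]
grip_width: 18.8
contact_force: [-1.5, 5.5, -0.5]
grip_width: 13.8
contact_force: [-1.5, 6.5, -0.8]
grip_width: 13.7
t 44.40 local [-74.3 -44.9 149. ] jaw_local_deg -129.5 tilt 0.2 q6 1.79 q1 -0.09 F [-1.5  6.5 -0.8] Mz 0.26 w 13.7
contact_force: [-1.2, 6.9, -1.1]
grip_width: 14.0
t 44.90 local [-74.2 -44.9 149. ] jaw_local_deg -138.2 tilt 0.2 q6 1.95 q1 -0.09 F [-1.2  6.9 -1.1] Mz 0.65 w 14.0
```

```bash
python3 -m crank '[{"linear":[0,0,0],"delta_rot":[-1.5,0,0],"fingers":0.5},{"linear":[0,0,0],"delta_rot":[0,0,0],"fingers":0.5},{"linear":[0,0,0],"delta_rot":[0,0,0],"fingers":0.5},{"linear":[-2.2,0,0],"delta_rot":[0,0,0],"fingers":0.5},{"linear":[-4,0,0],"delta_rot":[0,0,0],"fingers":0.5}]' | tail -2
python3 -m crank '[{"linear":[-2.5,-1.8,-3.5],"delta_rot":[0,0,0],"fingers":0.5},{"linear":[-2.5,-1.8,-3.5],"delta_rot":[0,0,0],"fingers":0.5},{"linear":[-4,0,0],"delta_rot":[8.2,0,0],"fingers":0.5},{"linear":[-4,0,0],"delta_rot":[8.2,0,0],"fingers":0.5},{"linear":[-4,0,0],"delta_rot":[8.2,0,0],"fingers":0.5}]' | tail -2
python3 -m crank '[{"linear":[-4,0,0],"delta_rot":[8.2,0,0],"fingers":0.5},{"linear":[-1,0,0],"delta_rot":[8.2,0,0],"fingers":0.5},{"linear":[0,0,0],"delta_rot":[2,0,0],"fingers":0.5},{"linear":[0,0,0],"delta_rot":[0,0,0],"fingers":0.5},{"linear":[0,0,0],"delta_rot":[0,0,0],"fingers":0.5}]' | tail -2
python3 -m crank '[{"linear":[0,0,0],"delta_rot":[0,0,0],"fingers":0.5},{"linear":[0,0,0],"delta_rot":[0,0,0],"fingers":0.5},{"linear":[0,0,0],"delta_rot":[0,0,0],"fingers":0.5},{"linear":[0,0,0],"delta_rot":[0,0,0],"fingers":0.5},{"linear":[0,0,0],"delta_rot":[0,0,0],"fingers":0.5}]' | tail -2
python3 - <<'E'
from h import *
from plant import bot,capture
o=bot.get_obs();show(o);c=capture("wrist");np.savez("w5.npz",**c);knobs(c)
cv2.imwrite("pics/w5.png",cv2.resize(c["image"][10:230,100:410],(800,568)))
E
```

```text
contact_force: [0.7, 1.2, 0.6]
grip_width: 45.0
contact_force: [1.2, -0.1, -0.0]
grip_width: 45.7
contact_force: [-1.1, 1.3, 1.3]
grip_width: 46.0
contact_force: [1.2, 0.2, -0.3]
grip_width: 45.7
t 46.90 local [  0.9 -71.6 430.3] jaw_local_deg -179.7 tilt 0.2 q6 2.69 q1 -0.07 F [ 1.2  0.2 -0.3] Mz 0.01 w 45.7
A red bar deg 43.0 (r 20.4, n 67) line 44.8 -> knob 1.93 / 1.90, centre [-1.4 -2.5]
B red bar deg -50.1 (r 20.0, n 98) line -45.3 -> knob 1.99 / 1.91, centre [-1.7 -0.6]
C red bar deg -137.6 (r 20.8, n 100) line -135.4 -> knob 1.95 / 1.91, centre [-1.   0.1]
D red bar deg 133.5 (r 20.6, n 66) line 134.2 -> knob 1.93 / 1.91, centre [ 1.6 -1.7]
```

View pics/w5.png

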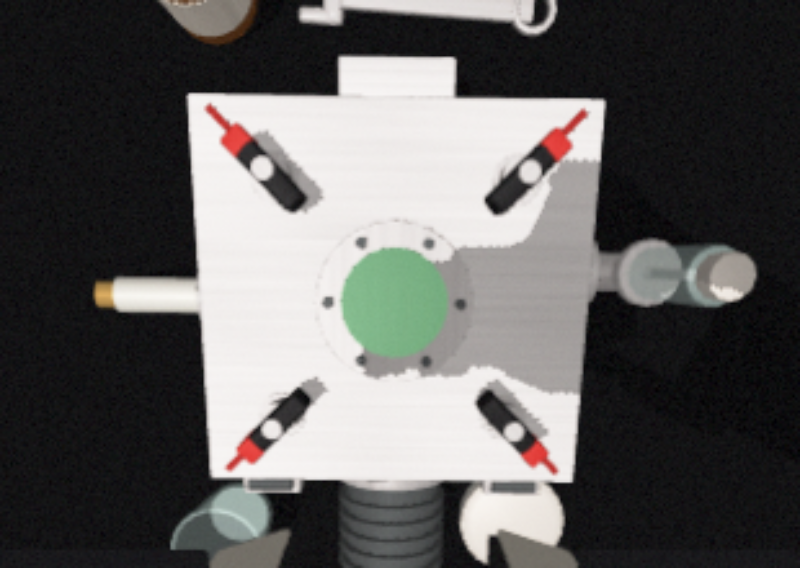

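View 9 shows all four red ends on their red marks, at (235,135) B, (560,140) C, (250,455) A and (535,455) D. The gauge, bottle, spanner, beaker and tin stand where they were, and the arm is clear. I'm handing in.

```bash
python3 -c "
from plant import workorder
print(workorder.close_job())"
```

```text
the job is handed in; nothing more can be done
None
```

The cover is shut and all four knobs are fully home with their red ends on the red marks. I handed the job in at about 47 s of the 72 s allowed, with the gripper open and clear of everything.

- **Cover:** I pushed it shut along its arc with closed fingers, using about 2–5 N on the way. The last reading before I lifted off was about 10 N, and I then pressed 0.8 mm further without reading the force.
- **Round 1 (A, C, B, D):** I brought each knob to about half way. Camera readings were 0.98–1.05 rad by the bar line, and 1.03–1.17 by the cruder red-end measure. For A, an earlier close-up read 0.85–0.88. The jaw angles for C, B and D gave about 0.95.
- **Round 2 (A, C, B, D):** I turned each knob against its stop. A, B and D were gripped, and the moment rose from about 0.25 to 0.65–0.8 N m at the stop. I pushed C round with closed fingers because a gripped turn would have swung the gripper's body into the gauge. Its force rose from about 9 to 19 N with almost no further motion.
- **Final picture:** The bar lines read 1.90–1.91 rad on all four knobs, and the red-end measure read 1.93–1.99. The gauge is upright, and the bottle, beaker, spanner and tin look unmoved. The screwdriver and vial rack were outside that picture and I did not check them again, but the arm never went near the bench at either.

**Slip:** My first grips on A and C were too low and closed on the hub instead of the bar. On A that left the knob slightly short of half way. I gripped higher from C onwards.

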